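# Zero the length comparator on the master bar, then swap in the roller spacer

## Robot

A 6-joint arm with a two-finger parallel gripper is mounted at the origin on the work surface. World frame = base frame: x ahead of the robot, y to its left, z up, the work surface at z = 0. Lengths are in m, angles in rad, forces in N, time in s.
With the tool pointing down it reaches from about 0.325 to 0.775 m from the base axis. Payload 9.3 kg.
Tool frame: the origin (TCP) lies at the centre of the arm's flange, where the gripper is bolted on; the fingertips stand 173 mm ahead of it and the grasp point (between the pads) lies 155 mm ahead of it (manip.tcp_to_grasp is the distance from the TCP to the grasp point, in m); z points along the fingers, y is the direction in which the jaws open and shut (so a half turn about z gives the same grasp; the last joint's range is limited). The gripper opens to 85 mm and grips with 20 to 120 N. Pads are 22 mm wide; open, the fingers measure 114 mm over their backs; the gripper's body (76 mm by 85 mm) begins 54 mm behind the grasp point. The pads swing forward as they close: fully open they stand 13 mm farther back than shut.
Start: joints at [-1.443, 0.259, 0.021, 1.334, 0, 1.418], TCP at [0.152, -0.528, 0.405] pointing down, gripper open.
Joint ranges: [-3.04, 3.04], [-0.91, 1.82], [-1.04, 1.36], [-1.92, 1.95], [-1.52, 1.45], [-3.14, 3.14]. Speed limits (rad/s): [2.22, 2.22, 2.79, 3.14, 3.14, 3.14].

## Interface

Orientations are given as a unit quaternion [w, x, y, z].
In Python, from station import readout, cams, job_done, manip gives the robot as it stands.
- The arm moves only by the tool jog_arm, never from a script. Its argument "motion" is a list that holds one entry, the list of rows, each a list of 7 numbers: the opening, from 0 (shut) to 1 (fully open), then the shift along the tool's x, y, z in cm, then the turn, a rotation vector about the tool's x, y, z in rad. A call has 1 to 5 rows; each row is the pose to reach, as a shift and turn from the pose measured when the call began, along the tool's axes at that moment; what a row does not reach only later rows make up. A row lasts 1/10 s, in which the tool goes at most 50 mm and 8.59 degrees, less where a joint would pass 70% of its speed; a pose out of reach is approached as far as the arm can. A call with a gripper value outside its range is refused whole. The fingers move at their own pace and stop on an object; "squeeze" is the grip in N (left out, the last holds). Time passes only in rows, so rows that repeat a pose let the fingers close. It gives the time, the measured TCP pose, the force and the opening at its end, in the units of the state.
- readout.state(): the state, without advancing time (a new reading comes with each control period).
- cams.capture(name): name is "scene" or "top" or "wrist"; returns a dict with "image" (400x640x3 uint8, blue, green, red), "range_z" (400x640 float32, m along the optical axis (not along the pixel's ray), 0 where there is no reading), "intrinsics" (3x3 intrinsics, pixels), "xyz" and "orientation" of the camera in the world; the wrist camera has in their place "mount" (4x4, takes a point from camera to tool coordinates, whose origin is the TCP and whose axes are the flange's). Camera axes: x right, y up, looking along -z (the intrinsics and any distortion apply to the point x, -y, -z); pixel columns grow to the right and rows downward; lengths in m; the calibration is good to about 2 mm. A picture is of the moment at which its call begins: read the wrist's pose just before it.
- job_done(): hands the job in, once; it reports no verdict.
The state is a dict: "time_s": time; "joints": joint angles; "dq": joint speeds; "effort": joint torques, N m; "tcp_pos": TCP position; "eef_rot": TCP orientation; "force": force on the tool from outside, world axes, zero at the start; "wrist_torque": the same for the moment, N m; "width": opening from 0.0 (shut) to 1.0 (fully open).
Only numpy, scipy, OpenCV 4.12 (cv2) and the standard library are available. Lean on these libraries where they do the work, as an engineer would, in place of code of your own. Each camera call takes 0.05 s, during which the arm holds its last target.

## Task

Set the long plain master bar into the comparator between the tail stop and the sprung plunger, down on its rests, and with it there turn the black zero knob until its pointer mark lines up with the needle. Then put the master back down flat in the long pocket of its wooden case and set the long flanged spacer into the comparator in its place, leaving the zero knob as you set it so that the needle shows the difference. Leave the short bar, the short spacer and everything else on the bench where it lies.

Things in the scene. Friction and masses are not known exactly. Their poses are not given: they have to be found in the camera images.
- master_c (a point): Master bar: plain solid rectangular bar, dull aluminium, 110 mm long, 30 mm wide, 36 mm high, about 0.32 kg, lying loose; its y axis runs along the length, z up. Origin of this point: its centre, half-way up and half-way along. Symmetric end for end. It is one of two plain bars: the longer.
- spacer_c (a point): Spacer to gauge: aluminium, 115 mm long, a flat-sided waist 20 mm wide and 26 mm high (5 mm off the bench) between two square end flanges (14 mm thick, 30 mm wide, 36 mm high) on which it lies; 0.2 to 0.3 kg, loose; grasp it across the waist; y axis along its length, z up; this point is its centre, half-way up. Symmetric end for end. The longer of two flanged spacers.
- comparator: Bench length comparator, fixed: grey base plate 100 mm wide (x), 16 mm thick, from y = -115 to +200 mm. Origin on the bench under the middle of the loading place; its y axis is the measuring axis, from the tail stop (-y) to the plunger and dial (+y). Dial 100 mm across, centred at y = +135 mm, white face 75 mm above the bench. Rests, cheeks, stop and plunger: oiled steel, friction 0.15.
- nest (a point): Middle of the loading place, level with the tops (30 mm above the bench) of two rests (|y| 33 to 61 mm); axes as the comparator. A seated bar lies along y with its centre on x = 0, 18 mm above this point. Cheeks beside the rests: 36 mm apart inside, from 6 mm above the rests flaring to 47 mm apart 20 mm above them; |y| 29 to 51 mm. Between them fingers have free room down to the base plate.
- tail_face (a point): Foremost point of the tail stop, 43 mm above the bench, looking to the comparator's +y: a steel bar across it, rounded 8 mm in radius. Dark stop 36 mm wide, 60 mm high, clamped at x = 0 with this point between y = -60 and -54 mm. A seated bar has one end against it, so its centre is half its length from it. From 48 mm above the bench a lead-in slopes back 12 mm up to 60 mm.
- plunger_face (a point): Foremost point of the sprung plunger's round nose (8 mm radius, 20 mm wide), 44 mm above the bench, facing the tail stop; at y = +45 mm when free. From 49 mm above the bench a ramp slopes back 20 mm up to 72 mm high, so a bar pressed straight down between stop and plunger, its end over this ramp, wedges the plunger back. It then pushes the released bar against the tail stop.
- plunger (a joint): How far the plunger is pressed in (m): 0 free, at most 0.024. Spring: 2 N at 0 plus 0.25 N per mm. The master presses it 5 to 11 mm depending on the tail stop; the spacer 5 mm more.
- needle_tip (a point): Tip of the thin black dial needle, 44 mm from the dial's centre, 76 mm above the bench; its x axis points along the needle, outward.
- needle (a joint): Needle angle (rad), anticlockwise from above positive, 0 when it points along the comparator's +x. The plunger drives it: 0.1 rad per mm pressed.
- zero (a joint): Angle of the zero knob (rad), anticlockwise from above positive; 0 when its mark points along the comparator's +x, the same scale as the needle, so the knob is zeroed when both values are equal. Turns from -0.6 to 2.4 and stays where it is left (friction 0.06 N m).
- zero_grip (a point): Zero knob on the dial's centre, its grip 106 mm above the bench: black upright bar 40 mm long, 14 mm thick, top 117 mm above the bench, on a hub 42 mm across with its top 85 mm above the bench. Turns about the vertical through this point. x axis: along the bar to its mark, an aluminium pointer out to 34 mm from the centre (with a light line on the bar's top at that end). z up.
- pocket (a point): Floor centre of the long pocket in the fixed wooden case (140 by 135 mm, 18 mm high): 115 mm (y) by 35 mm (x), 10 mm deep, its mouth chamfered 4.5 mm all round, floor 8 mm above the bench; 50 mm wide finger cut-outs, open to the floor, amid both long sides. y along the pocket, z up. A seated master's centre is 18 mm above this point. A steel disc level with the case's top is fixed 60 mm to +x.
- short_bar_c (a point): Bystander: plain aluminium bar 75 x 30 x 36 mm; y along its length; centre.
- short_spacer_c (a point): Bystander: flanged aluminium spacer 80 mm long, otherwise like the long one; y along its length; centre.
- cup_c (a point): Bystander: open red plastic cup, 72 mm across, 55 mm high; half-way up.
- ink_c (a point): Bystander: ink bottle 52 mm across, 120 mm high; half-way up.
- cartridge_c (a point): Bystander: black toner cartridge 60 x 110 x 50 mm; centre.
- tape_c (a point): Bystander: roll of clear tape lying flat, 90 mm across, 24 mm high; centre.
- driver_grip (a point): Bystander: red-handled screwdriver lying flat; middle of its handle.
- master: The same master bar, at the centre of its underside.
- spacer: The same spacer, at the centre of its underside.
Things that resemble listed ones, but are neither listed nor needed, are in the scene too. Leave any pink or red look-alike of the master alone. What is shaped like the spacer but purple is not meant.

How it is judged:
By the outcome, as a careful person would: the job done as asked, in the order asked, and still so for the second after the job is handed in, with the robot touching nothing.
It also fails if it takes over 72 s, if anything falls off the work surface, if the arm or the gripper's body presses on something with over 40 N, if the wrist force passes 120 N, or if a joint passes its speed limit or range.

## Working session

There is one attempt and no reset: what is moved stays moved. The work goes in short steps, Python scripts to look and compute and a tool call to move; the robot and the scene stay as the last step left them, time stands still between calls to the robot, and variables do not carry over. Pictures are saved under pics/ and viewed, and the job is handed in when it is done.

Besides the shell and the picture viewer there is one more tool, called after "Call:" as name(argument=value, ...) on one line, values as JSON. jog_arm: Moves the arm, as the interface text tells. Its arguments: {"type":"object","properties":{"motion":{"type":"array"},"squeeze":{"type":"number"}},"required":["motion"]}

```bash
ls; mkdir -p pics
python3 - <<'E'
from station import readout, cams, job_done, manip
import cv2,numpy as np
print(readout.state()); print(manip.tcp_to_grasp)
for n in ["scene","top","wrist"]:
    c=cams.capture(n); cv2.imwrite(f"pics/{n}0.png",c["image"]); np.savez(f"{n}0.npz",**c)
    print(n,{k:(v if k not in("image","range_z") else v.shape) for k,v in c.items()})
E
```

```text
pics
{'time_s': 0.0, 'joints': array([-1.44257159e+00,  2.59202838e-01,  2.07204780e-02,  1.33372333e+00,
        3.74184129e-06,  1.41821976e+00]), 'dq': array([-0.00047485,  0.00112114,  0.00060636,  0.00149244,  0.00080071,
        0.00114264]), 'effort': array([-4.00775434e-05, -5.55639946e+01,  3.44528782e+01,  1.37558984e-02,
       -1.47519954e-04,  1.73369799e-07]), 'tcp_pos': array([ 0.15241892, -0.52839017,  0.40404398]), 'eef_rot': array([-7.04605174e-04,  9.90159763e-01,  1.39939799e-01,  1.04506978e-05]), 'force': array([ 0.34559139, -0.03455496,  0.22734844]), 'wrist_torque': array([ 0.02741962, -0.02501315, -0.02038458]), 'width': 0.9982405718147096}
0.1547
scene {'image': (400, 640, 3), 'range_z': (400, 640), 'intrinsics': array([[376.16892552,   0.        , 324.34077211],
       [  0.        , 376.16892552, 196.63471992],
       [  0.        ,   0.        ,   1.        ]]), 'xyz': array([ 1.10454478, -0.34823501,  0.98497796]), 'orientation': array([0.81680413, 0.30487533, 0.17443673, 0.45766131])}
top {'image': (400, 640, 3), 'range_z': (400, 640), 'intrinsics': arr
[... 153 characters left out ...]
xyz': array([0.35783742, 0.06535811, 1.34042302]), 'orientation': array([-0.69647643, -0.02526062,  0.03755514,  0.71615089])}
wrist {'image': (400, 640, 3), 'range_z': (400, 640), 'intrinsics': array([[341.81581319,   0.        , 320.03118271],
       [  0.        , 341.81581319, 194.81980953],
       [  0.        ,   0.        ,   1.        ]]), 'mount': array([[-9.23092060e-05,  9.59780920e-01,  2.80750025e-01,
         7.02352585e-02],
       [ 9.99999523e-01,  3.61493036e-04, -9.07016685e-04,
        -6.32666714e-04],
       [-9.72026487e-04,  2.80749807e-01, -9.59780496e-01,
         3.26801998e-02],
       [ 0.00000000e+00,  0.00000000e+00,  0.00000000e+00,
         1.00000000e+00]])}
```

View pics/top0.png

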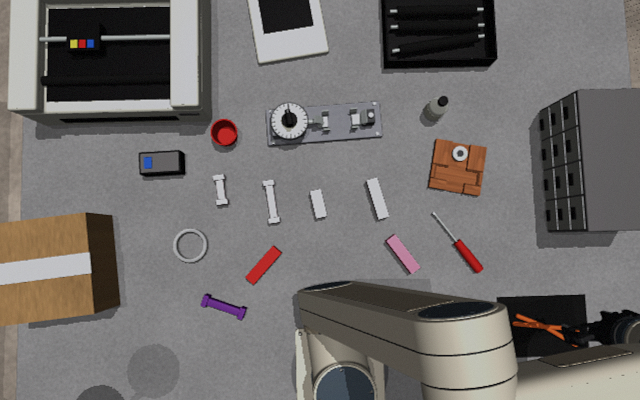

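View pics/scene0.png

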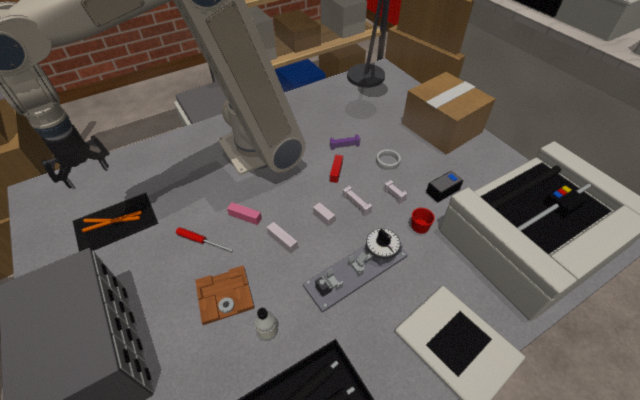

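View pics/wrist0.png

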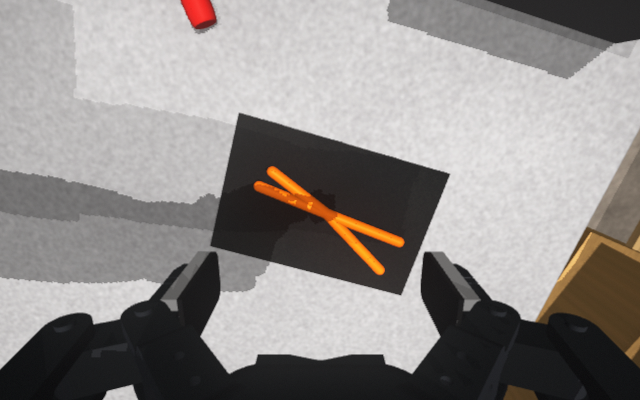

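```bash
cat > h.py <<'E'
import numpy as np,cv2
from scipy.spatial.transform import Rotation as R
def q2R(q): return R.from_quat(np.r_[q[1:],q[0]]).as_matrix()
def campose(c,st=None):
    if "mount" in c:
        T=np.eye(4);T[:3,:3]=q2R(st["eef_rot"]);T[:3,3]=st["tcp_pos"];M=T@c["mount"];return M[:3,:3],M[:3,3]
    return q2R(c["orientation"]),np.array(c["xyz"])
def ray(c,uv,st=None):
    Rm,p=campose(c,st);K=c["intrinsics"];uv=np.atleast_2d(uv).astype(float)
    d=np.c_[(uv[:,0]-K[0,2])/K[0,0],-(uv[:,1]-K[1,2])/K[1,1],-np.ones(len(uv))]
    return d@Rm.T,p
def onplane(c,uv,z,st=None):
    d,p=ray(c,uv,st);t=(z-p[2])/d[:,2];return p+d*t[:,None]
def cloud(c,st=None):
    h,w=c["range_z"].shape;u,v=np.meshgrid(np.arange(w),np.arange(h))
    d,p=ray(c,np.c_[u.ravel(),v.ravel()],st);return (p+d*c["range_z"].reshape(-1,1)).reshape(h,w,3)
def proj(c,P,st=None):
    Rm,p=campose(c,st);K=c["intrinsics"];q=(np.atleast_2d(P)-p)@Rm
    return np.c_[K[0,0]*q[:,0]/-q[:,2]+K[0,2],K[1,1]*-q[:,1]/-q[:,2]+K[1,2]]
E
python3 - <<'E'
from h import *
c=dict(np.load("top0.npz")); P=cloud(c)
for n,uv in dict(master=(376,199),spacer=(271,201),spflange=(269,184),short=(318,204),tail=(371,117),base=(340,125),case=(440,165),bench=(330,240),knob=(289,118),dial=(275,125)).items():
    print(n,P[uv[1],uv[0]].round(3))
im=c["image"]
cv2.imwrite("pics/topz.png",cv2.resize(im[80:230,200:500],None,fx=2.66,fy=2.66,interpolation=cv2.INTER_CUBIC))
z=P[...,2]
# blobs z 0.025..0.045
m=((z>.022)&(z<.042)).astype(np.uint8)
n,l,s,ce=cv2.connectedComponentsWithStats(m)
for i in range(1,n):
    if 60<s[i,4]<1500 and s[i,0]>130 and s[i,1]>80:
        cnt=cv2.findContours((l==i).astype(np.uint8),0,2)[0][0][:,0]
        w=onplane(c,cnt,.036)[:,:2].astype(np.float32)
        r=cv2.minAreaRect(w); print(ce[i].round(1),np.round(r[0],4),np.round(r[1],4),round(r[2],1))
E
```

```text
master [ 0.452 -0.111  0.032]
spacer [0.454 0.169 0.028]
spflange [0.499 0.173 0.036]
short [0.442 0.044 0.036]
tail [ 0.666 -0.101  0.067]
base [ 0.659 -0.022  0.014]
case [ 0.541 -0.292  0.014]
bench [0.346 0.014 0.   ]
knob [0.656 0.113 0.121]
dial [0.65  0.151 0.074]
[200.3 113. ] [0.7023 0.3501] [0.0598 0.1222] 46.7
[546.4 169.9] [ 0.5201 -0.5727] [0.3396 0.0209] 0.4
[355.6 119.4] [ 0.6679 -0.0632] [0.0306 0.0253] 10.3
[323.3 123.1] [0.6622 0.0274] [0.027  0.0302] 88.4
[219.9 128.1] [0.6494 0.2986] [0.0415 0.0606] 38.4
[219.7 189.5] [0.4885 0.3046] [0.0805 0.0318] 6.7
[376.6 198.3] [ 0.4536 -0.112 ] [0.1094 0.0321] 15.0
[270.6 201.4] [0.453  0.1701] [0.1147 0.0303] 7.4
[317.6 203.6] [0.4436 0.0456] [0.0749 0.0303] 12.3
[189.1 246.4] [0.3414 0.3856] [0.0828 0.0877] 15.2
[402.4 254. ] [ 0.3045 -0.1741] [0.1104 0.0313] 35.7
[469.4 257.3] [ 0.2931 -0.3487] [0.098  0.0219] 37.6
[262.3 265. ] [0.2866 0.1945] [0.0302 0.1098] 47.2
[222.3 306.7] [0.181  0.3007] [0.1153 0.0322] 70.1
```

View pics/topz.png

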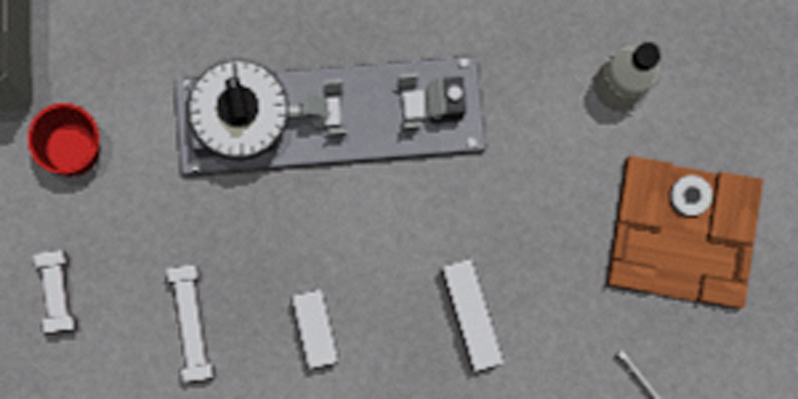

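```bash
cat >> h.py <<'E'
def tgt(st,pos,psi):
    """print shift cm (tool axes) and rotvec for target TCP pos, yaw psi pointing down"""
    R0=q2R(st["eef_rot"]);R1=R.from_euler('z',psi).as_matrix()@np.diag([1.,-1,-1])
    s=R0.T@(np.array(pos)-st["tcp_pos"])*100
    rv=R.from_matrix(R0.T@R1).as_rotvec()
    print("shift",s.round(2),"rot",rv.round(4),"rows",np.ceil(max(np.linalg.norm(s)/5,np.degrees(np.linalg.norm(rv))/8.59)))
    j1=np.arctan2(pos[1],pos[0]);print("J6~",round(j1+np.pi-psi,2))
def yaw(st):
    R0=q2R(st["eef_rot"]);return np.arctan2(R0[1,0],R0[0,0])
E
python3 - <<'E'
from h import *
from station import readout
st=readout.state(); tgt(st,[.5,-.08,.40],.262)
E
```

```text
shift [ 45.83 -33.45   0.46] rot [-0.001  -0.0001  0.0189] rows 12.0
J6~ 2.72
```

Run:
```python
from h import *
c=dict(np.load("top0.npz")); P=cloud(c); z=P[...,2]
for lo,hi,xr,yr in ((.008,.024,(.58,.75),(-.16,.22)),(.012,.024,(.42,.62),(-.40,-.2))):
    m=((z>lo)&(z<hi)&(P[...,0]>xr[0])&(P[...,0]<xr[1])&(P[...,1]>yr[0])&(P[...,1]<yr[1])).astype(np.uint8)
    n,l,s,ce=cv2.connectedComponentsWithStats(m)
    i=1+s[1:,4].argmax(); pts=P[l==i][:,:2].astype(np.float32)
    print(s[i],cv2.minAreaRect(pts))
```

```text
[ 265  101  117   45 2432] ((0.6659508943557739, 0.023522406816482544), (0.10237754881381989, 0.315378338098526), 3.1011126041412354)
[429 139  38  51 812] ((0.5397773385047913, -0.31180769205093384), (0.09060416370630264, 0.13548190891742706), 77.38613891601562)
```

Call:
jog_arm(motion=[[[1,45.8,-33.4,0,0,0,0.02],[1,45.8,-33.4,0,0,0,0.02],[1,45.8,-33.4,0,0,0,0.02],[1,45.8,-33.4,0,0,0,0.02],[1,45.8,-33.4,0,0,0,0.02]]])

```text
time_s: 0.65
tcp_pos: [0.3063, -0.3292, 0.4046]
eef_rot: [-0.001, 0.992, 0.13, 0.0]
force: [1.2, -0.7, -0.4]
width: 1.001
```

Call:
jog_arm(motion=[[[1,25.2,-19,0,0,0,0],[1,25.2,-19,0,0,0,0],[1,25.2,-19,0,0,0,0],[1,25.2,-19,0,0,0,0],[1,25.2,-19,0,0,0,0]]])

```text
time_s: 1.15
tcp_pos: [0.4603, -0.1319, 0.4048]
eef_rot: [-0.0, 0.992, 0.13, 0.0]
force: [1.5, -1.5, -0.7]
width: 1.004
```

Call:
jog_arm(motion=[[[1,5,-3.8,0,0,0,0],[1,5,-3.8,0,0,0,0],[1,5,-3.8,0,0,0,0]]])

```text
time_s: 1.45
tcp_pos: [0.4997, -0.0806, 0.4044]
eef_rot: [-0.001, 0.991, 0.132, -0.0]
force: [-0.1, -0.1, -0.0]
width: 1.0
```

```bash
cat > cap.py <<'E'
import sys,pickle
from h import *
from station import readout,cams
def cap(name):
    st=readout.state();c=cams.capture("wrist");pickle.dump((st,c),open(name+".pkl","wb"));cv2.imwrite(f"pics/{name}.png",c["image"])
    print(round(st["time_s"],2),st["tcp_pos"].round(4),"psi",yaw(st).round(4),"w",round(st["width"],3),"F",st["force"].round(1));return st,c
if __name__=="__main__": cap(sys.argv[1])
E
python3 cap.py w1
```

```text
1.45 [ 0.4997 -0.0806  0.4044] psi 0.2638 w 1.0 F [-0.1 -0.1 -0. ]
```

View pics/w1.png

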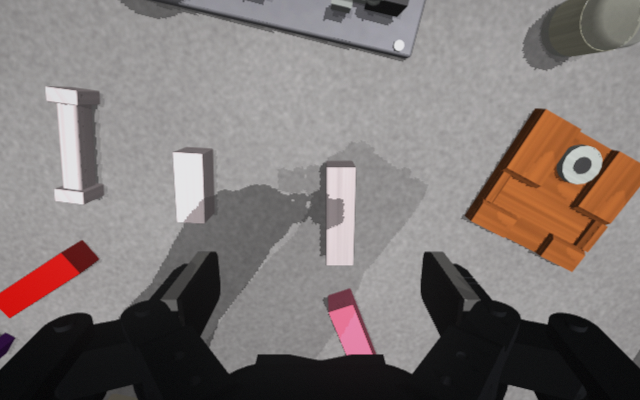

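```bash
cat >> h.py <<'E'
def topface(c,st,seed,z0,tol=.004,roi=None):
    P=cloud(c,st);z=P[...,2]
    m=((abs(z-z0)<tol)&(c["range_z"]>0)).astype(np.uint8)
    n,l,s,ce=cv2.connectedComponentsWithStats(m,connectivity=4)
    i=l[seed[1],seed[0]]
    if i==0: print("seed off",P[seed[1],seed[0]]);return
    k=(l==i).astype(np.uint8)
    cnt=max(cv2.findContours(k,0,2)[0],key=len)[:,0]
    r=cv2.minAreaRect(onplane(c,cnt,z0,st)[:,:2].astype(np.float32))
    print("z",np.median(z[l==i]).round(4),"rect",np.round(r[0],4),np.round(r[1],4),round(r[2],2)); return r
E
python3 - <<'E'
from h import *
import pickle
st,c=pickle.load(open("w1.pkl","rb"))
topface(c,st,(341,230),.036)
topface(c,st,(72,145),.031,.009)
topface(c,st,(200,200),.036)
P=cloud(c,st)
for uv in ((520,140),(545,205),(515,180),(600,185),(583,165),(570,250),(545,225)): print(uv,P[uv[1],uv[0]].round(4))
im=c["image"][80:290,440:640]
cv2.imwrite("pics/case1.png",cv2.resize(im,None,fx=2.8,fy=2.8,interpolation=cv2.INTER_CUBIC))
E
```

```text
z 0.034 rect [ 0.4546 -0.1141] [0.1086 0.0296] 14.75
z 0.0289 rect [0.4532 0.1667] [0.1162 0.0382] 7.44
z 0.0339 rect [0.4449 0.0428] [0.0745 0.0304] 11.52
(520, 140) [ 0.578  -0.2772  0.0092]
(545, 205) [ 0.5185 -0.3357  0.0072]
(515, 180) [ 0.5363 -0.2918  0.0065]
(600, 185) [ 0.5558 -0.3766  0.0157]
(583, 165) [ 0.5709 -0.3477  0.0169]
(570, 250) [ 0.4779 -0.3796  0.0167]
(545, 225) [ 0.4965 -0.3465  0.0069]
```

View pics/case1.png

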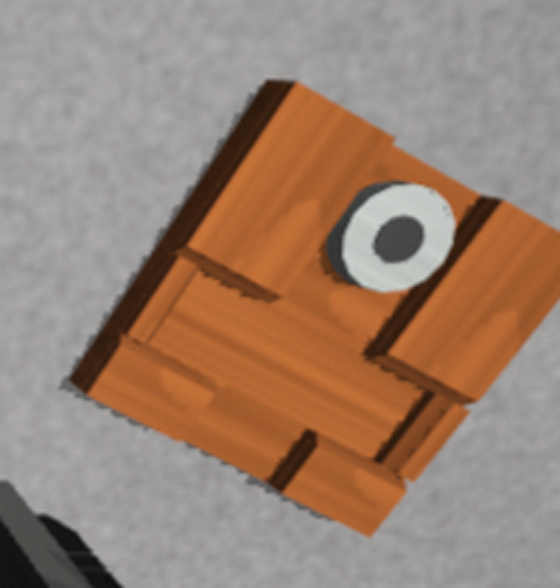

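Run:
```python
from h import *
from station import readout
st=readout.state(); tgt(st,[.4543,-.113,.178],.258)
```

```text
shift [-5.11  1.88 22.65] rot [-0.0011  0.0007  0.0044] rows 5.0
J6~ 2.64
```

Call:
jog_arm(motion=[[[1,-5.1,1.9,4,0,0,-0.005],[1,-5.1,1.9,9,0,0,-0.005],[1,-5.1,1.9,13.5,0,0,-0.005],[1,-5.1,1.9,18,0,0,-0.005],[1,-5.1,1.9,21,0,0,-0.005]]])

```text
time_s: 2.0
tcp_pos: [0.4523, -0.1142, 0.192]
eef_rot: [-0.001, 0.991, 0.132, -0.002]
force: [0.3, -0.5, -0.4]
width: 1.002
```

```bash
python3 cap.py w2
python3 - <<'E'
from h import *
import pickle
st,c=pickle.load(open("w2.pkl","rb"))
tgt(st,[.4543,-.113,.178],.258)
E
```

```text
2.0 [ 0.4523 -0.1142  0.192 ] psi 0.2646 w 1.002 F [ 0.3 -0.5 -0.4]
shift [ 0.23 -0.07  1.4 ] rot [-0.0024  0.0029  0.0066] rows 1.0
J6~ 2.64
```

View pics/w2.png

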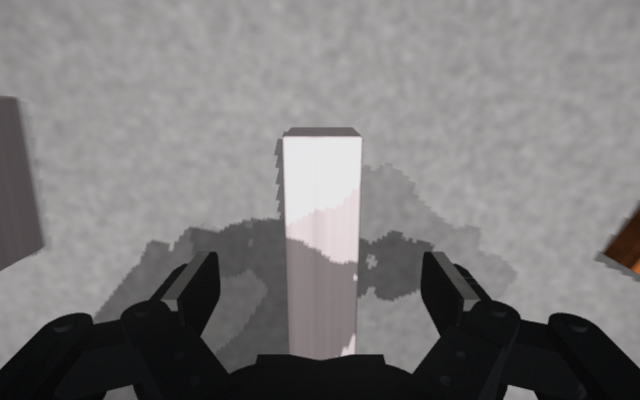

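Run:
```python
from h import *
import pickle
st,c=pickle.load(open("w2.pkl","rb"))
e=onplane(c,[[284,137.5],[361,137.5],[290,340],[358,340]],.036,st); print(e.round(4))
R0=q2R(st["eef_rot"]); print(((e-st["tcp_pos"])@R0).round(4))
```

```text
[[ 0.502  -0.0865  0.036 ]
 [ 0.5092 -0.1131  0.036 ]
 [ 0.4186 -0.1091  0.036 ]
 [ 0.4262 -0.1373  0.036 ]]
[[ 0.0556 -0.0134  0.1558]
 [ 0.0556  0.0142  0.1558]
 [-0.0308 -0.0134  0.1561]
 [-0.0308  0.0158  0.156 ]]
```

Call:
jog_arm(motion=[[[1,0.2,0,1.4,0,0,0],[1,0.2,0,1.4,0,0,0],[0.3,0.2,0,1.4,0,0,0],[0.15,0.2,0,1.4,0,0,0],[0.15,0.2,0,1.4,0,0,0]]], squeeze=50)

```text
time_s: 2.55
tcp_pos: [0.4536, -0.1135, 0.1758]
eef_rot: [-0.002, 0.991, 0.132, -0.003]
force: [0.1, 0.4, 0.9]
width: 0.515
```

Call:
jog_arm(motion=[[[0.1,0,0,0,0,0,0],[0.1,0,0,0,0,0,0],[0.1,0,0,0,0,0,0],[0.1,0,0,0,0,0,0]]], squeeze=60)

```text
time_s: 2.95
tcp_pos: [0.4539, -0.1136, 0.1766]
eef_rot: [-0.001, 0.991, 0.132, -0.002]
force: [-0.8, 0.5, 8.4]
width: 0.347
```

Call:
jog_arm(motion=[[[0.1,0,0,-4,0,0,0],[0.1,0,0,-9,0,0,0],[0.1,3,-2,-13,0,0,0],[0.1,6,-4,-17,0,0,0],[0.1,9,-6,-20,0,0,0]]])

```text
time_s: 3.45
tcp_pos: [0.5238, -0.0343, 0.3758]
eef_rot: [-0.001, 0.991, 0.132, -0.002]
force: [1.3, -0.4, -3.3]
width: 0.342
```

Call:
jog_arm(motion=[[[0.1,4.2,-2.4,-4,0,0,0],[0.1,4.2,-2.4,-4,0,0,0],[0.1,4.2,-2.4,-4,0,0,0]]])

```text
time_s: 3.75
tcp_pos: [0.5591, 0.0012, 0.4166]
eef_rot: [-0.001, 0.991, 0.133, -0.001]
force: [-0.5, 0.2, -3.6]
width: 0.34
```

```bash
python3 cap.py w3
```

```text
3.75 [0.5591 0.0012 0.4166] psi 0.2663 w 0.34 F [-0.5  0.2 -3.6]
```

View pics/w3.png

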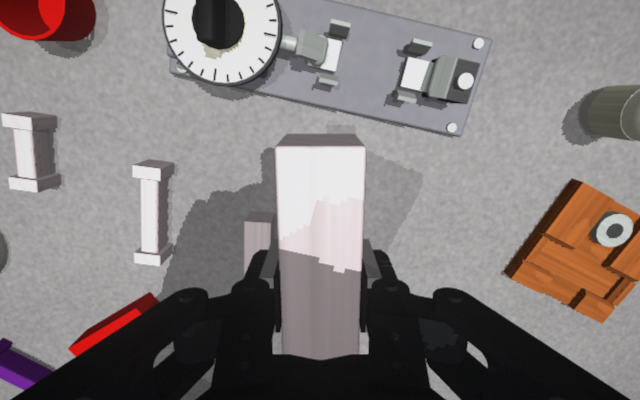

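Run:
```python
from h import *
import pickle
st,c=pickle.load(open("w3.pkl","rb"))
zt=st["tcp_pos"][2]
e=onplane(c,[[276,147],[365,147],[283,340],[360,340]],zt-.140,st)
print(((e-st["tcp_pos"])@q2R(st["eef_rot"])).round(4))
cv2.imwrite("pics/w3z.png",cv2.resize(c["image"][0:140,240:500],None,fx=3,fy=3,interpolation=cv2.INTER_CUBIC))
P=cloud(c,st)
# plate screws & spread
for uv in ((455,80),(330,54),(412,74),(300,100),(430,120),(420,47),(315,45),(288,43),(180,60),(215,20)): print(uv,P[uv[1],uv[0]].round(4))
# plate edge
z=P[...,2]; m=((z>.008)&(z<.022)).astype(np.uint8);m[140:]=0
n,l,s,ce=cv2.connectedComponentsWithStats(m);i=1+s[1:,4].argmax();print(s[i]);np.save("pl.npy",l==i)
q=P[l==i]; print(np.median(q[:,2]))
```

```text
[[ 0.0545 -0.0143  0.14  ]
 [ 0.0545  0.0136  0.1399]
 [-0.0177 -0.0144  0.1401]
 [-0.0177  0.0144  0.14  ]]
(455, 80) [ 0.6708 -0.0942  0.057 ]
(330, 54) [0.6652 0.0212 0.0284]
(412, 74) [ 0.6687 -0.0612  0.0292]
(300, 100) [0.6156 0.0394 0.0128]
(430, 120) [ 0.6321 -0.0984  0.0144]
(420, 47) [ 0.6911 -0.057   0.0439]
(315, 45) [0.6656 0.0359 0.0581]
(288, 43) [0.662  0.0603 0.0484]
(180, 60) [0.6223 0.1438 0.0705]
(215, 20) [0.656  0.1065 0.1141]
[  232     0   261   136 16151]
0.014021007372835015
```

View pics/w3z.png

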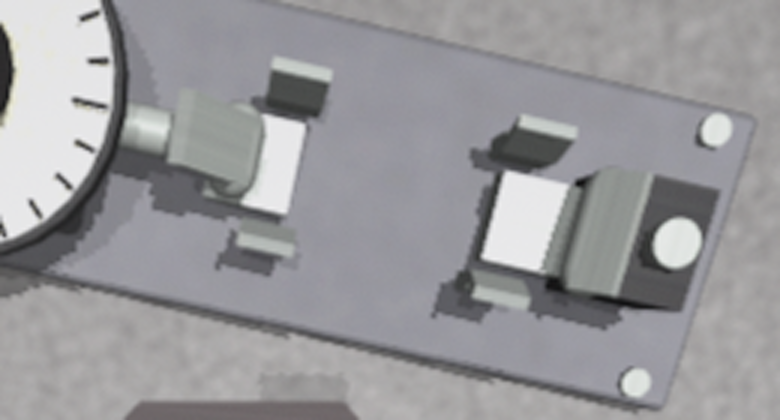

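Run:
```python
from h import *
import pickle
st,c=pickle.load(open("w3.pkl","rb"))
pz=np.array([[302,69],[266,244],[547,128],[501,289]])/3.+[240-1/3.,-1/3.]
e=onplane(c,pz,.050,st); print("cheeks",e.round(4)); 
print("mid",e.mean(0).round(4)); d=(e[0]+e[1]-e[2]-e[3])[:2]; print("yaw from y",np.degrees(np.arctan2(-d[0],d[1])), np.linalg.norm(d)/2)
dx=(e[0]+e[2]-e[1]-e[3])[:2];print("yaw from x",np.degrees(np.arctan2(dx[1],dx[0])),np.linalg.norm(dx)/2)
# plate corners tail end (zoom): far right (755,118) near (663,408); top edge lower
pc=np.array([[755,117],[664,402],[270,0],[330,340],[100,285]])/3.+[240-1/3.,-1/3.]
q=onplane(c,pc,.016,st); print("plate",q.round(4))
# tail: top edge of leadin at z .060 : zoom edge (652,178)-(620,300); lower lip z .048: (598,172)?-(566,290)
t=np.array([[651,178],[622,299]])/3.+[240-1/3.,-1/3.]; print("tail leadin top",onplane(c,t,.060,st).round(4))
t=np.array([[607,172],[572,288]])/3.+[240-1/3.,-1/3.]; print("tail leadin low",onplane(c,t,.048,st).round(4))
```

```text
cheeks [[ 0.6901  0.0193  0.05  ]
 [ 0.6401  0.0163  0.05  ]
 [ 0.694  -0.0561  0.05  ]
 [ 0.6465 -0.0582  0.05  ]]
mid [ 0.6677 -0.0196  0.05  ]
yaw from y 3.9538935723088757 0.07511665850341247
yaw from x 2.9769743826195487 0.04886494139623734
plate [[ 0.7221 -0.1288  0.016 ]
 [ 0.6273 -0.1348  0.016 ]
 [ 0.7132  0.0347  0.016 ]
 [ 0.6167 -0.0142  0.016 ]
 [ 0.6135  0.0674  0.016 ]]
tail leadin top [[ 0.6873 -0.088   0.06  ]
 [ 0.6528 -0.0923  0.06  ]]
tail leadin low [[ 0.6876 -0.0784  0.048 ]
 [ 0.6528 -0.0801  0.048 ]]
```

Run:
```python
from h import *
from station import readout
tgt(readout.state(),[.668,-.0195,.40],1.627)
```

```text
shift [10.06  4.8   1.48] rot [-0.0046  0.0014 -1.3616] rows 10.0
J6~ 1.49
```

Call:
jog_arm(motion=[[[0.1,10,4.8,1.5,0,0,-1.36],[0.1,10,4.8,1.5,0,0,-1.36],[0.1,10,4.8,1.5,0,0,-1.36],[0.1,10,4.8,1.5,0,0,-1.36],[0.1,10,4.8,1.5,0,0,-1.36]]])

```text
time_s: 4.3
tcp_pos: [0.6673, -0.021, 0.3972]
eef_rot: [-0.003, 0.873, 0.488, -0.003]
force: [0.1, 0.3, -2.7]
width: 0.338
```

Run:
```python
from h import *
from station import readout
tgt(readout.state(),[.668,-.0195,.275],1.627)
```

```text
shift [ 0.19  0.08 12.22] rot [-8.800e-03  1.000e-04 -6.083e-01] rows 5.0
J6~ 1.49
```

Call:
jog_arm(motion=[[[0.1,0.2,0.1,2,-0.009,0,-0.61],[0.1,0.2,0.1,5,-0.009,0,-0.61],[0.1,0.2,0.1,8.5,-0.009,0,-0.61],[0.1,0.2,0.1,12.2,-0.009,0,-0.61],[0.1,0.2,0.1,12.2,-0.009,0,-0.61]]])

```text
time_s: 4.8
tcp_pos: [0.6658, -0.0203, 0.2689]
eef_rot: [-0.005, 0.686, 0.728, -0.003]
force: [-0.8, -0.5, -3.5]
width: 0.342
```

Call:
jog_arm(motion=[[[0.1,0,0,0,0,0,0]]])

```text
time_s: 4.9
tcp_pos: [0.6654, -0.021, 0.2692]
eef_rot: [-0.005, 0.687, 0.726, -0.004]
force: [0.9, 0.2, -1.8]
width: 0.34
```

```bash
python3 cap.py w4;  python3 - <<'E'
from h import *
from station import readout
tgt(readout.state(),[.668,-.0195,.208],1.627)
E
```

```text
4.9 [ 0.6654 -0.021   0.2692] psi 1.6261 w 0.34 F [ 0.9  0.2 -1.8]
shift [0.12 0.36 6.09] rot [-0.0131 -0.0023 -0.001 ] rows 2.0
J6~ 1.49
```

View pics/w4.png

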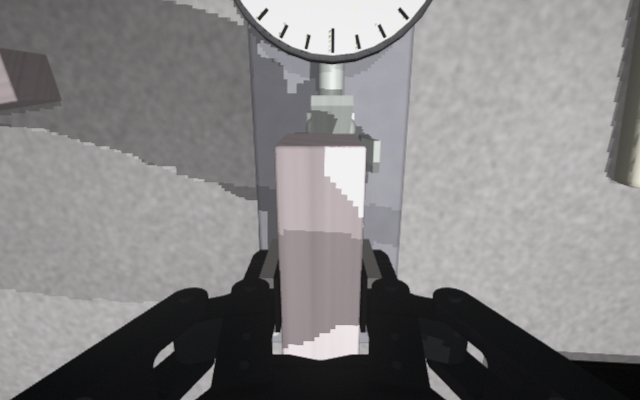

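Run:
```python
from h import *
import pickle
st,c=pickle.load(open("w4.pkl","rb"))
# bar in tool frame; all in tool coords
R0=q2R(st["eef_rot"]);t=lambda e:((e-st["tcp_pos"])@R0).round(4)
print("bar",t(onplane(c,[[276,147],[365,147]],st["tcp_pos"][2]-.140,st)))
for nm,uv,z in (("rod",[[320,78],[343.5,78]],.046),("plate",[[252,100],[409,100]],.016),("plate2",[[258,200],[403,200]],.016),("ramp top",[[311,96],[354,96]],.072),("needle/tick",[[332,45]],.075)):
    e=onplane(c,uv,z,st);print(nm,e.round(4).tolist(),t(e).tolist())
```

```text
bar [[ 0.0558 -0.0151  0.1403]
 [ 0.0559  0.0129  0.14  ]]
rod [[0.6571, 0.0592, 0.046], [0.6695, 0.0599, 0.046]] [[0.0801, -0.0012, 0.2235], [0.0801, 0.0112, 0.2233]]
plate [[0.615, 0.0453, 0.016], [0.7125, 0.0507, 0.016]] [[0.0684, -0.0436, 0.2539], [0.0684, 0.054, 0.2528]]
plate2 [[0.619, -0.0198, 0.016], [0.7168, -0.0141, 0.016]] [[0.0032, -0.0432, 0.2538], [0.0035, 0.0547, 0.2526]]
ramp top [[0.6537, 0.05, 0.072], [0.6736, 0.0511, 0.072]] [[0.071, -0.0054, 0.1975], [0.071, 0.0145, 0.1972]]
needle/tick [[0.662, 0.0719, 0.075]] [[0.0925, 0.0041, 0.1944]]
```

Call:
jog_arm(motion=[[[0.1,0.1,0.4,0,-0.013,-0.002,0],[0.1,0.1,0.4,1,-0.013,-0.002,0],[0.1,0.1,0.4,2,-0.013,-0.002,0],[0.1,0.1,0.4,2,-0.013,-0.002,0]]])

```text
time_s: 5.35
tcp_pos: [0.6684, -0.0196, 0.2472]
eef_rot: [-0.001, 0.687, 0.726, -0.001]
force: [-0.8, -0.3, -3.3]
width: 0.342
```

```bash
python3 cap.py w5;  python3 - <<'E'
from h import *
from station import readout
tgt(readout.state(),[.668,-.0195,.206],1.627)
E
```

```text
5.35 [ 0.6684 -0.0196  0.2472] psi 1.6256 w 0.342 F [-0.8 -0.3 -3.3]
shift [ 0.02 -0.05  4.19] rot [-0.0017 -0.0006 -0.0013] rows 1.0
J6~ 1.49
```

View pics/w5.png

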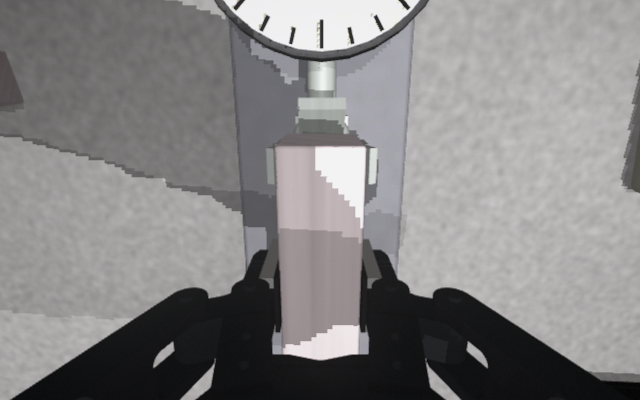

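Call:
jog_arm(motion=[[[0.1,0,0,1,0,0,0],[0.1,0,0,2,0,0,0],[0.1,0,0,2.6,0,0,0],[0.1,0,0,3.1,0,0,0]]])

```text
time_s: 5.8
tcp_pos: [0.6685, -0.0201, 0.2162]
eef_rot: [-0.001, 0.688, 0.726, -0.001]
force: [-1.1, -4.8, -1.1]
width: 0.345
```

Call:
jog_arm(motion=[[[0.1,0,0,0.5,0,0,0],[0.1,0,0,0.8,0,0,0],[0.1,0,0,0.8,0,0,0]]])

```text
time_s: 6.1
tcp_pos: [0.6684, -0.0202, 0.2074]
eef_rot: [-0.001, 0.688, 0.726, -0.001]
force: [-0.2, -5.2, -3.9]
width: 0.345
```

```bash
python3 cap.py w6;  python3 - <<'E'
from h import *
from station import readout
tgt(readout.state(),[.668,-.0195,.206],1.627)
E
```

```text
6.1 [ 0.6684 -0.0202  0.2074] psi 1.625 w 0.345 F [-0.2 -5.2 -3.9]
shift [ 0.07 -0.03  0.16] rot [-0.0033  0.0003 -0.0019] rows 1.0
J6~ 1.49
```

View pics/w6.png

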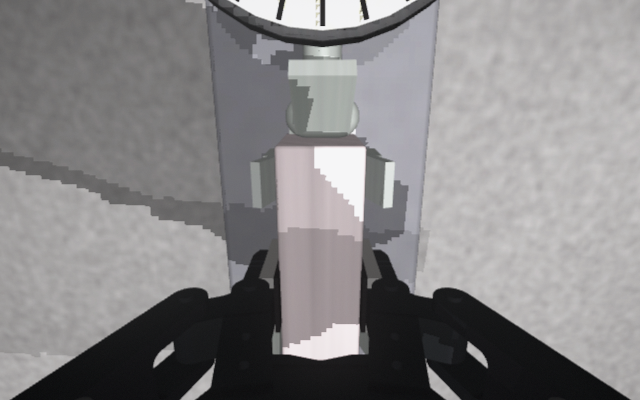

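Call:
jog_arm(motion=[[[0.1,0,0,0.2,0,0,0],[0.1,0,0,0.2,0,0,0]]])

```text
time_s: 6.35
tcp_pos: [0.6685, -0.0202, 0.2067]
eef_rot: [-0.0, 0.688, 0.726, -0.001]
force: [-2.5, -3.9, 4.6]
width: 0.346
```

Call:
jog_arm(motion=[[[0.5,0,0,0,0,0,0],[0.7,0,0,0,0,0,0],[0.8,0,0,0,0,0,0],[0.8,0,0,-2,0,0,0],[0.8,0,0,-7,0,0,0]]])

```text
time_s: 6.85
tcp_pos: [0.6676, -0.0197, 0.273]
eef_rot: [-0.004, 0.688, 0.726, -0.003]
force: [-0.0, -0.1, 0.4]
width: 0.798
```

```bash
python3 cap.py w7;  python3 - <<'E'
from h import *
from station import readout
tgt(readout.state(),[.668,-.0195,.206],1.627)
E
```

```text
6.85 [ 0.6676 -0.0197  0.273 ] psi 1.6254 w 0.798 F [-0.  -0.1  0.4]
shift [ 0.06 -0.16  7.88] rot [ 0.0043  0.0017 -0.0015] rows 2.0
J6~ 1.49
```

View pics/w7.png

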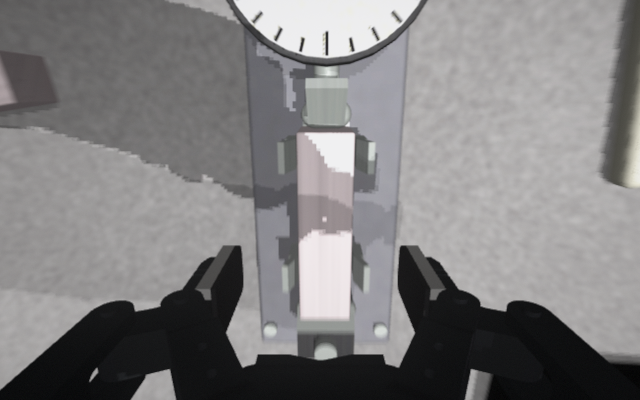

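Call:
jog_arm(motion=[[[0.8,3,0,-5,0,0,0],[0.8,8.6,0,-8.5,0,0,0],[0.8,8.6,0,-8.5,0,0,0],[0.8,8.6,0,-8.5,0,0,0]]])

```text
time_s: 7.3
tcp_pos: [0.664, 0.0692, 0.3732]
eef_rot: [0.004, 0.686, 0.727, 0.003]
force: [0.9, -0.8, -0.7]
width: 0.799
```

```bash
python3 cap.py w8
```

```text
7.3 [0.664  0.0692 0.3732] psi 1.629 w 0.799 F [ 0.9 -0.8 -0.7]
```

View pics/w8.png

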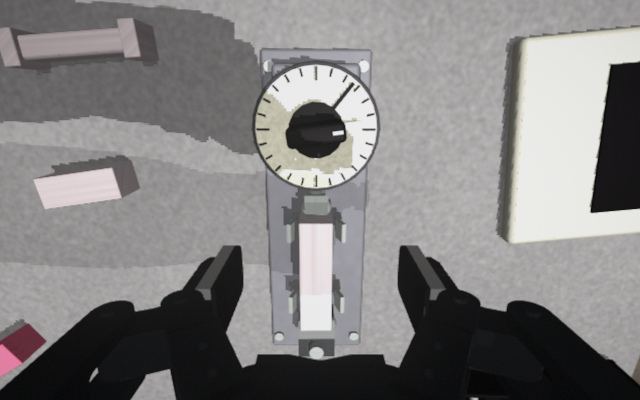

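Run:
```python
from h import *
import pickle
st,c=pickle.load(open("w8.pkl","rb"))
cv2.imwrite("pics/w8z.png",cv2.resize(c["image"][55:195,245:390],None,fx=4,fy=4,interpolation=cv2.INTER_CUBIC))
P=cloud(c,st)
for uv in ((315,135),(338,132),(300,80),(352,88)): print(uv,P[uv[1],uv[0]].round(4))
```

```text
(315, 135) [0.6594 0.1152 0.1158]
(338, 132) [0.6743 0.1178 0.1148]
(300, 80) [0.6462 0.1501 0.0724]
(352, 88) [0.6853 0.1467 0.0722]
```

View pics/w8z.png

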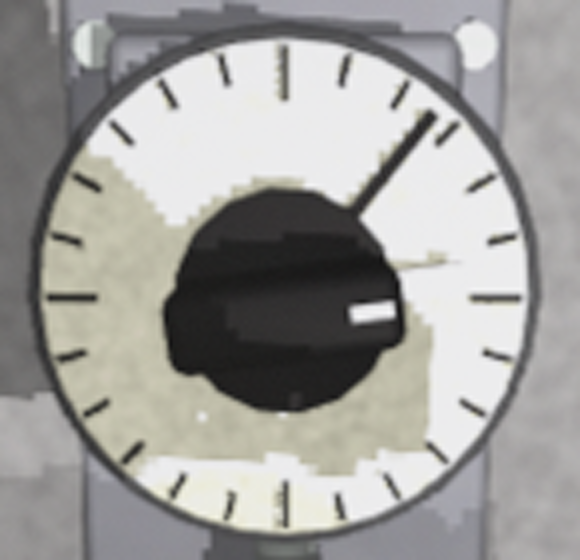

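```bash
cat >> h.py <<'E'
YC=.056
def dialang(c,st,crop,f,cen_z,tip,tipz,line,circ=None):
    off=np.array(crop,float)
    g=lambda uv,z: onplane(c,(np.atleast_2d(uv)+.5)/f-.5+off,z,st)[:,:2]
    cen=g(*cen_z)[0]; t=g(tip,tipz)[0]; l=g(line,.117)
    a=lambda d: np.arctan2(d[1],d[0])-YC
    print("cen",cen.round(4),"needle",a(t-cen).round(3),"r",np.linalg.norm(t-cen).round(4))
    print("line",l.round(4).tolist(),"dir",a(l[1]-l[0]).round(3),"from cen",a(l[1]-cen).round(3),np.linalg.norm(l[1]-cen).round(4))
    return cen
E
python3 - <<'E'
from h import *
import pickle
st,c=pickle.load(open("w8.pkl","rb"))
dialang(c,st,(245,55),4,((285,288),.075),(432,115),.076,[[350,316],[396,309]])
g=lambda uv,z: onplane(c,(np.atleast_2d(uv)+.5)/4-.5+np.array([245.,55]),z,st)[:,:2]
n=g([[357,213],[432,115]],.076);d=n[1]-n[0];print("needle line",np.arctan2(d[1],d[0])-YC)
for z in (.08,.085,.09,.1): 
  q=g([[400,267],[455,262]],z); e=q-[.6604,.1158];print(z,np.arctan2(e[:,1],e[:,0])-YC,np.linalg.norm(e,axis=1))
# ticks 3 & 9 o'clock, 12 & 6
q=g([[47,298],[522,298],[285,45],[285,525]],.075);print(q.round(4).tolist(),q.mean(0),np.arctan2(*(q[1]-q[0])[::-1]),np.arctan2(-(q[2]-q[3])[0],(q[2]-q[3])[1]))
E
```

```text
cen [0.6598 0.1169] needle 0.86 r 0.0416
line [[0.6704, 0.1168], [0.6778, 0.1183]] dir 0.151 from cen 0.025 0.018
needle line 0.9116286484503654
0.08 [0.25415113 0.2014971 ] [0.02170484 0.03191421]
0.085 [0.27586261 0.21648062] [0.02141193 0.03139914]
0.09 [0.2981655  0.23196031] [0.02112938 0.03089136]
0.1 [0.34454871 0.26447733] [0.02059708 0.02989912]
[[0.6145, 0.1124], [0.7053, 0.1176], [0.6575, 0.1604], [0.6624, 0.0701]] [0.65992982 0.11512358] 0.05717649425615578 0.05473757322880904
```

Run:
```python
from h import *
from station import readout
tgt(readout.state(),[.660,.1155,.30],3.347)
```

```text
shift [ 4.8  -0.19  7.1 ] rot [ 0.0041  0.0075 -1.7188] rows 12.0
J6~ -0.03
```

Call:
jog_arm(motion=[[[0.6,4.8,-0.2,2,0,0,-1.72],[0.6,4.8,-0.2,4,0,0,-1.72],[0.6,4.8,-0.2,6,0,0,-1.72],[0.6,4.8,-0.2,7,0,0,-1.72],[0.6,4.8,-0.2,7,0,0,-1.72]]])

```text
time_s: 7.85
tcp_pos: [0.6594, 0.1146, 0.2975]
eef_rot: [0.001, 0.371, 0.929, -0.001]
force: [1.1, -0.1, -0.2]
width: 0.599
```

Run:
```python
from h import *
from station import readout
tgt(readout.state(),[.660,.1155,.30],3.347)
```

```text
shift [ 0.02  0.1  -0.25] rot [-0.002   0.0013 -0.9659] rows 7.0
J6~ -0.03
```

Call:
jog_arm(motion=[[[0.6,0,0.1,0,0,0,-0.966],[0.6,0,0.1,0,0,0,-0.966],[0.6,0,0.1,0,0,0,-0.966],[0.6,0,0.1,0,0,0,-0.966],[0.6,0,0.1,0,0,0,-0.966]]])

```text
time_s: 8.35
tcp_pos: [0.6601, 0.1143, 0.2959]
eef_rot: [-0.0, 0.005, 1.0, -0.001]
force: [0.8, 0.8, 0.2]
width: 0.597
```

Run:
```python
from h import *
from station import readout
tgt(readout.state(),[.660,.1155,.297],3.347)
```

```text
shift [ 0.01  0.12 -0.11] rot [-0.0018 -0.0004 -0.2162] rows 2.0
J6~ -0.03
```

Call:
jog_arm(motion=[[[0.6,0,0.1,0,0,0,-0.216],[0.6,0,0.1,0,0,0,-0.216],[0.6,0,0.1,0,0,0,-0.216]]])

```text
time_s: 8.65
tcp_pos: [0.6601, 0.1143, 0.2945]
eef_rot: [-0.001, -0.102, 0.995, -0.001]
force: [0.7, 0.5, -0.0]
width: 0.6
```

```bash
python3 cap.py w9
python3 - <<'E'
from h import *
from station import readout
tgt(readout.state(),[.660,.1155,.265],3.347)
E
```

```text
8.65 [0.6601 0.1143 0.2945] psi -2.9364 w 0.6 F [ 0.7  0.5 -0. ]
shift [-0.02  0.11  2.97] rot [-0.0015 -0.0023 -0.0029] rows 1.0
J6~ -0.03
```

View pics/w9.png

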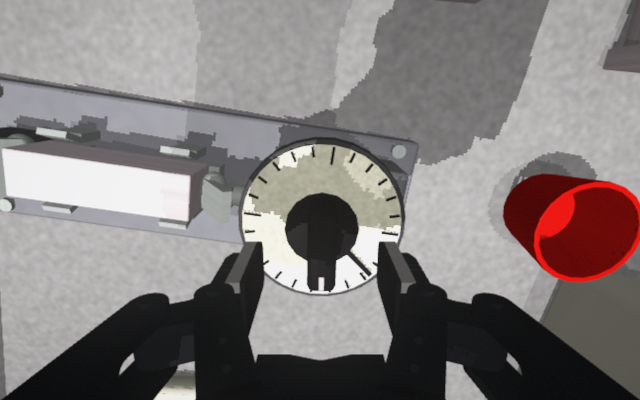

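Call:
jog_arm(motion=[[[0.6,0,0.1,1.5,0,0,0],[0.6,0,0.1,2.9,0,0,0],[0.3,0,0.1,2.9,0,0,0],[0.1,0,0.1,2.9,0,0,0],[0.0,0,0.1,2.9,0,0,0]]], squeeze=25)

```text
time_s: 9.2
tcp_pos: [0.66, 0.1151, 0.2663]
eef_rot: [-0.001, -0.101, 0.995, -0.001]
force: [0.2, -0.6, -2.9]
width: 0.16
```

Call:
jog_arm(motion=[[[0,0,0,0,0,0,0],[0,0,0,0,0,0,0],[0,0,0,0,0,0,0]]])

```text
time_s: 9.5
tcp_pos: [0.66, 0.1151, 0.2663]
eef_rot: [-0.001, -0.101, 0.995, -0.001]
force: [1.1, 0.5, -4.8]
width: 0.157
```

```bash
python3 cap.py w10
python3 - <<'E'
from h import *
from station import readout
s=readout.state();print(s["wrist_torque"])
E
```

```text
9.5 [0.66   0.1151 0.2663] psi -2.9402 w 0.157 F [ 1.1  0.5 -4.8]
[ 0.00842553 -0.07309262  0.00946671]
```

View pics/w10.png

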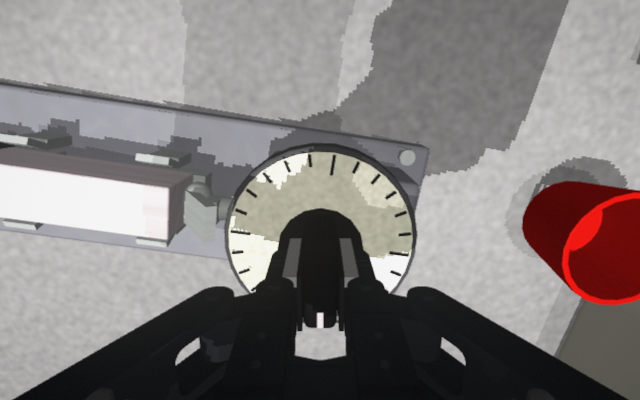

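Call:
jog_arm(motion=[[[0,0,0,0,0,0,-0.14],[0,0,0,0,0,0,-0.28],[0,0,0,0,0,0,-0.42],[0,0,0,0,0,0,-0.56],[0,0,0,0,0,0,-0.7]]])

```text
time_s: 10.05
tcp_pos: [0.6603, 0.1146, 0.2664]
eef_rot: [-0.001, -0.438, 0.899, -0.001]
force: [2.5, -4.2, -6.2]
width: 0.158
```

Call:
jog_arm(motion=[[[0,0,0,0,0,0,-0.05],[0,0,0,0,0,0,-0.05]]])

```text
time_s: 10.25
tcp_pos: [0.6604, 0.1145, 0.2664]
eef_rot: [-0.001, -0.46, 0.888, -0.001]
force: [1.0, -0.9, -4.7]
width: 0.154
```

```bash
python3 cap.py w11
python3 - <<'E'
from h import *
from station import readout
s=readout.state();print(s["wrist_torque"],yaw(s)+np.pi-YC)
E
```

```text
10.25 [0.6604 0.1145 0.2664] psi -2.1846 w 0.154 F [ 1.  -0.9 -4.7]
[-0.12909481 -0.19766304  0.09352223] 0.8989615527194279
```

View pics/w11.png

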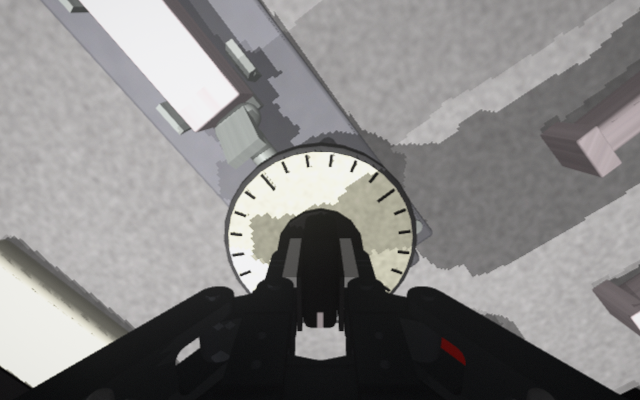

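Call:
jog_arm(motion=[[[0.5,0,0,0,0,0,0],[0.6,0,0,0,0,0,0],[0.6,0,0,-3.5,0,0,0],[0.6,-3,0,-6,0,0,0],[0.6,-5.5,0,-6,0,0,0]]])

```text
time_s: 10.8
tcp_pos: [0.6929, 0.1601, 0.3315]
eef_rot: [0.003, -0.459, 0.889, -0.003]
force: [0.7, 0.0, 0.5]
width: 0.6
```

Call:
jog_arm(motion=[[[0.6,-0.5,0,0,0,0,0],[0.6,-0.5,0,0,0,0,0]]])

```text
time_s: 11.0
tcp_pos: [0.696, 0.165, 0.332]
eef_rot: [0.003, -0.459, 0.888, -0.003]
force: [0.0, 0.8, 0.1]
width: 0.601
```

```bash
python3 cap.py w12
```

```text
11.0 [0.696 0.165 0.332] psi -2.1876 w 0.601 F [0.  0.8 0.1]
```

View pics/w12.png

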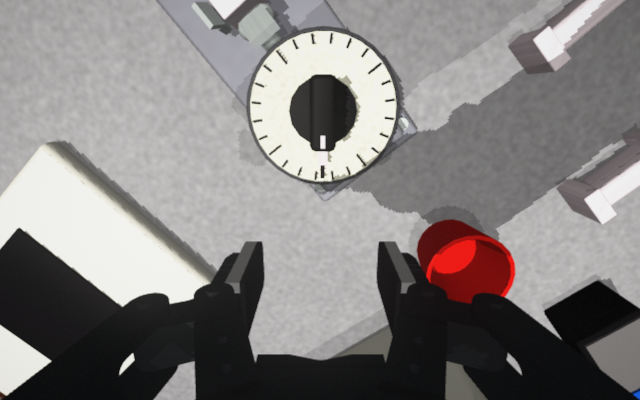

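Run:
```python
from h import *
import pickle
st,c=pickle.load(open("w12.pkl","rb"))
cv2.imwrite("pics/w12z.png",cv2.resize(c["image"][100:190,278:368],None,fx=6.6,fy=6.6,interpolation=cv2.INTER_CUBIC))
```

```text
(no output)
```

View pics/w12z.png

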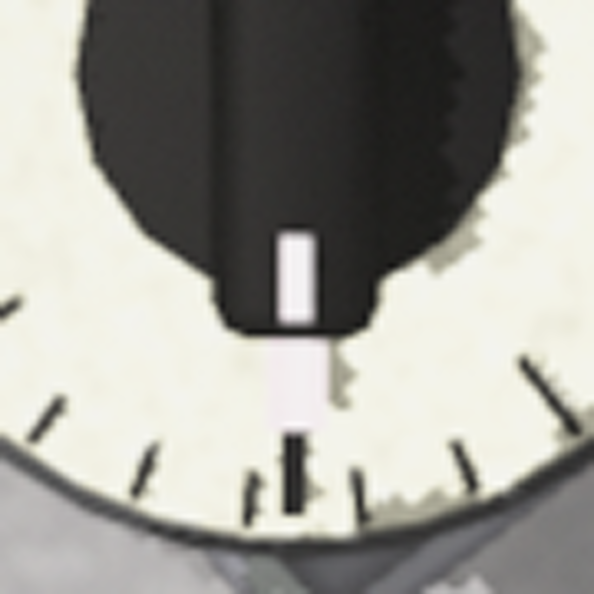

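Run:
```python
from h import *
import pickle
st,c=pickle.load(open("w12.pkl","rb"))
im=c["image"].astype(float);g=im.mean(2)
def cents(rows,lo,hi,dark):
    o=[]
    for r in rows:
        x=np.arange(lo,hi);v=g[r,lo:hi]; w=(220-v if dark else v-60).clip(0); w[w<30]=0
        if w.sum()>0:o.append([(x*w).sum()/w.sum(),r])
    return np.array(o)
nd=cents(range(167,177),318,327,True);print(nd.round(2).tolist())
ln=cents(range(136,149),318,328,False);print(ln.round(2).tolist())
# pointer pinkish: B-G difference
d=im[:,:,0]-im[:,:,1]
pt=[]
for r in range(153,164):
    w=(d[r,312:334]+6).clip(0);w[w<6]=0;x=np.arange(312,334);pt.append([(x*w).sum()/max(w.sum(),1),r])
pt=np.array(pt);print(pt.round(2).tolist(), d[158,312:334])
# dial circle at z=.075 (rim .076?), fit ellipse on dark rim inner edge
P=cloud(c,st);m=((g>180)&(abs(P[...,2]-.073)<.006)).astype(np.uint8);m[:, :240]=0
cn=max(cv2.findContours(m,0,1)[0],key=len)[:,0]; h=cv2.convexHull(cn)[:,0]
w=onplane(c,h,.075,st)[:,:2].astype(np.float32); (cx,r)=cv2.minEnclosingCircle(w);print("dial",cx,r); el=cv2.fitEllipse(w);print(el)
for cen in (np.array(cx),np.array(el[0]),np.array([.6600,.1152])):
  for nm,q,z in(("needle",nd,.076),("line",ln[2:-2],.117),("pt",pt[2:-2],.085),("pt.1",pt[2:-2],.1)):
    e=onplane(c,q,z,st)[:,:2]; dd=e.mean(0)-cen; f=e[-1]-e[0]
    print(nm,(np.arctan2(dd[1],dd[0])-YC).round(3),np.linalg.norm(dd).round(4),"dir",(np.arctan2(f[1],f[0])-YC).round(3))
```

```text
[[322.27, 167.0], [322.32, 168.0], [321.93, 169.0], [321.96, 170.0], [322.19, 171.0], [322.3, 172.0], [322.5, 173.0], [322.77, 174.0], [322.48, 175.0], [322.16, 176.0]]
[[322.38, 136.0], [322.39, 137.0], [322.38, 138.0], [322.39, 139.0], [322.38, 140.0], [322.39, 141.0], [322.39, 142.0], [322.39, 143.0], [322.38, 144.0], [322.39, 145.0], [322.4, 146.0], [322.4, 147.0], [322.4, 148.0]]
[[322.5, 153.0], [322.43, 154.0], [322.47, 155.0], [322.6, 156.0], [322.53, 157.0], [322.54, 158.0], [322.4, 159.0], [322.52, 160.0], [322.53, 161.0], [322.38, 162.0], [322.45, 163.0]] [-12. -12. -11. -12. -13. -11.  -4.   2.   1.   1.   1.   1.   1.   2.
   2.  -3. -18. -18. -20. -13. -11. -11.]
dial (0.6597735285758972, 0.11487285792827606) 0.046562034636735916
((0.6597256064414978, 0.11471477895975113), (0.09247300028800964, 0.09283655136823654), 77.92881774902344)
needle 0.895 0.0396 dir 0.888
line 0.898 0.0145 dir 0.902
pt 0.899 0.0289 dir 0.908
pt.1 0.9 0.0262 dir 0.908
needle 0.896 0.0398 dir 0.888
line 0.901 0.0147 dir 0.902
pt 0.901 0.0291 dir 0.908
pt.1 0.902 0.0263 dir 0.908
needle 0.895 0.0392 dir 0.888
line 0.898 0.0141 dir 0.902
pt 0.899 0.0285 dir 0.908
pt.1 0.9 0.0258 dir 0.908
```

Run:
```python
from h import *
from station import readout
tgt(readout.state(),[.668,-.020,.29],1.627-np.pi)
```

```text
shift [16.63 -8.38  4.19] rot [-0.0077 -0.0008 -0.6736] rows 5.0
J6~ 4.63
```

Call:
jog_arm(motion=[[[0.8,16.6,-8.4,0,0,0,-0.674],[0.8,16.6,-8.4,0,0,0,-0.674],[0.8,16.6,-8.4,0,0,0,-0.674],[0.8,16.6,-8.4,2,0,0,-0.674],[0.8,16.6,-8.4,4,-0.008,0,-0.674]]])

```text
time_s: 11.55
tcp_pos: [0.6669, -0.0251, 0.292]
eef_rot: [0.001, 0.727, -0.687, 0.001]
force: [-0.2, 0.1, 0.2]
width: 0.801
```

Call:
jog_arm(motion=[[[0.8,0,0,0,0,0,0]]])

```text
time_s: 11.65
tcp_pos: [0.6654, -0.0269, 0.2893]
eef_rot: [0.002, 0.726, -0.687, -0.001]
force: [-0.1, 0.7, 0.0]
width: 0.802
```

```bash
python3 cap.py w13
python3 - <<'E'
from h import *
from station import readout
import pickle
st,c=pickle.load(open("w13.pkl","rb"))
tgt(st,[.668,-.020,.206],1.627-np.pi)
topface(c,st,(320,230),.065)
E
```

```text
11.65 [ 0.6654 -0.0269  0.2893] psi -1.516 w 0.802 F [-0.1  0.7  0. ]
shift [-0.69 -0.34  8.33] rot [ 0.005  -0.0008 -0.0014] rows 2.0
J6~ 4.63
z 0.0639 rect [ 0.6667 -0.0218] [0.0296 0.1088] 3.12
```

View pics/w13.png

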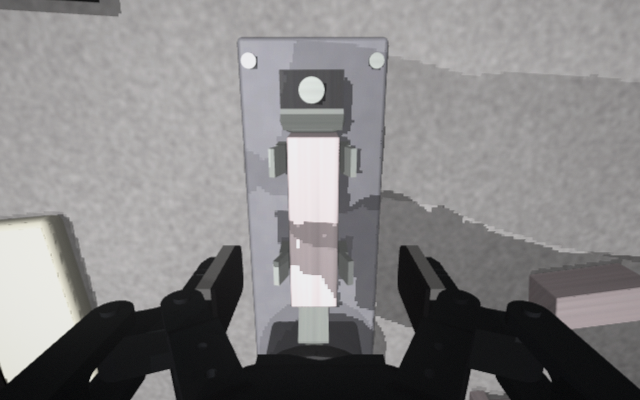

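Call:
jog_arm(motion=[[[0.8,-0.7,-0.3,2,0.005,0,0],[0.8,-0.7,-0.3,5,0.005,0,0],[0.8,-0.7,-0.3,8.3,0.005,0,0],[0.6,-0.7,-0.3,8.3,0.005,0,0],[0.2,-0.7,-0.3,8.3,0.005,0,0]]], squeeze=60)

```text
time_s: 12.2
tcp_pos: [0.6684, -0.0195, 0.2092]
eef_rot: [-0.0, 0.725, -0.689, 0.002]
force: [-0.1, -0.2, 0.3]
width: 0.476
```

Call:
jog_arm(motion=[[[0.1,0,0,0,0,0,0],[0.1,0,0,0,0,0,0],[0.1,0,0,0,0,0,0],[0.1,0,0,0,0,0,0]]])

```text
time_s: 12.6
tcp_pos: [0.6688, -0.0195, 0.211]
eef_rot: [-0.001, 0.725, -0.689, 0.003]
force: [-0.7, 1.3, 6.6]
width: 0.341
```

Call:
jog_arm(motion=[[[0.1,0,0,-2,0,0,0],[0.1,0,0,-6,0,0,0],[0.1,0,0,-11,0,0,0],[0.1,2,0,-15,0,0,0],[0.1,5,2,-17,0,0,0]]])

```text
time_s: 13.1
tcp_pos: [0.6515, -0.0694, 0.3851]
eef_rot: [-0.003, 0.726, -0.688, 0.005]
force: [0.7, -0.9, -3.7]
width: 0.339
```

Run:
```python
from h import *
from station import readout
s=readout.state();print(s["force"])
tgt(s,[.52,-.245,.38],1.40-np.pi)
```

```text
[ 0.74249835 -0.90920847 -3.7480012 ]
shift [16.82 14.08  0.41] rot [-0.0114 -0.0023  0.225 ] rows 5.0
J6~ 4.44
```

Call:
jog_arm(motion=[[[0.1,16.8,14.1,0.4,-0.011,-0.002,0.225],[0.1,16.8,14.1,0.4,-0.011,-0.002,0.225],[0.1,16.8,14.1,0.4,-0.011,-0.002,0.225],[0.1,16.8,14.1,0.4,-0.011,-0.002,0.225],[0.1,16.8,14.1,0.4,-0.011,-0.002,0.225]]])

```text
time_s: 13.6
tcp_pos: [0.5173, -0.2476, 0.3806]
eef_rot: [-0.0, -0.643, 0.766, -0.001]
force: [0.2, 0.2, -3.4]
width: 0.34
```

Call:
jog_arm(motion=[[[0.1,0,0,0,0,0,0]]])

```text
time_s: 13.7
tcp_pos: [0.5157, -0.2495, 0.3809]
eef_rot: [-0.0, -0.642, 0.767, -0.001]
force: [0.2, -0.2, -2.8]
width: 0.343
```

```bash
python3 cap.py w14
```

```text
13.7 [ 0.5157 -0.2495  0.3809] psi -1.7485 w 0.343 F [ 0.2 -0.2 -2.8]
```

View pics/w14.png

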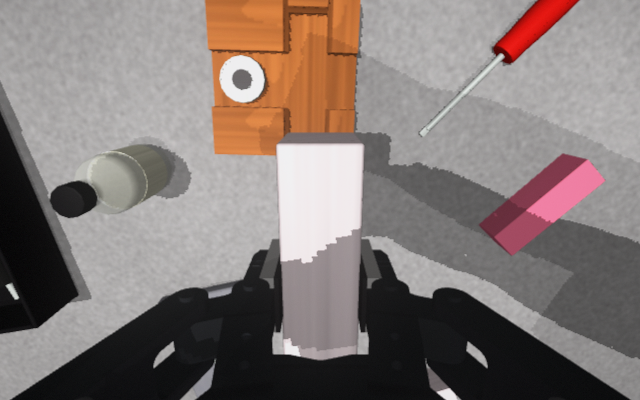

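Run:
```python
from h import *
import pickle
st,c=pickle.load(open("w14.pkl","rb"))
cv2.imwrite("pics/w14z.png",cv2.resize(c["image"][0:165,195:375],None,fx=4,fy=4,interpolation=cv2.INTER_CUBIC))
```

```text
(no output)
```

View pics/w14z.png

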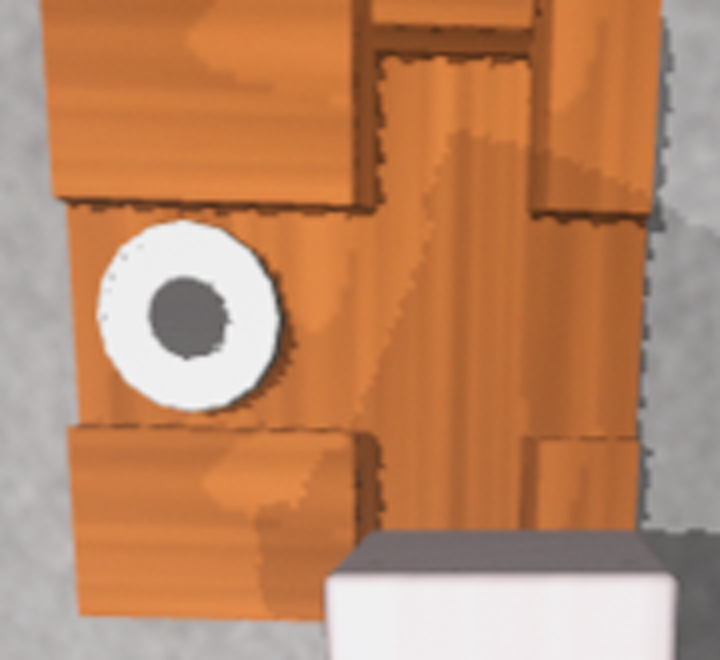

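Run:
```python
from h import *
import pickle
st,c=pickle.load(open("w14.pkl","rb"))
g=lambda uv,z: onplane(c,(np.atleast_2d(uv)+.5)/4-.5+np.array([195.,0]),z,st)[:,:2]
def ang(d): return np.degrees(np.arctan2(d[1],d[0]))
top=.018
disc=g([190,315],top)[0];print("disc",disc)
L=g([[355,50],[357,190],[352,440],[350,520]],top);Rr=g([[548,50],[545,205],[535,445],[535,520]],top)
print("left mouth",L.round(4).tolist(),"right",Rr.round(4).tolist())
fl=g([[380,70],[380,190],[379,450],[379,520]],.008);fr=g([[531,70],[529,205],[524,440],[524,520]],.008);print("floorL",fl.round(4).tolist(),"floorR",fr.round(4).tolist())
cu=g([[100,200],[330,207],[100,426],[330,430],[580,213],[580,437]],top);print("cut",cu.round(4).tolist())
ed=g([[43,20],[55,195],[72,430],[82,612],[662,10],[652,210],[640,435]],top);print("edges",ed.round(4).tolist())
v=ed[0]-ed[3];print("yaw of -y dir",ang(-v)-90); v=ed[4]-ed[6];print(ang(-v)-90)
v=cu[0]-cu[1];print("x yaw",ang(v)); print(ang(cu[2]-cu[3]))
fe=g([[380,58],[528,62]],.008);print("far end floor",fe.round(4).tolist(), ang(fe[0]-fe[1]))
```

```text
disc [ 0.5696803  -0.34717589]
left mouth [[0.5212, -0.394], [0.5266, -0.3663], [0.5389, -0.3134], [0.5432, -0.2954]] right [[0.4798, -0.3866], [0.4857, -0.3558], [0.4968, -0.3047], [0.4998, -0.2876]]
floorL [[0.5171, -0.3913], [0.5221, -0.3668], [0.5341, -0.3098], [0.5374, -0.2934]] floorR [[0.4836, -0.3853], [0.4889, -0.3576], [0.4991, -0.3059], [0.5024, -0.2871]]
cut [[0.5837, -0.3745], [0.5333, -0.364], [0.5963, -0.3269], [0.5435, -0.3165], [0.4783, -0.3528], [0.4861, -0.3046]]
edges [[0.5865, -0.4118], [0.5933, -0.3773], [0.603, -0.3272], [0.6119, -0.2853], [0.4543, -0.3899], [0.4623, -0.3506], [0.4722, -0.3026]]
yaw of -y dir -11.325796714258004
-11.626406291556577
x yaw -11.809766289619636
-11.148474680215008
far end floor [[0.5166, -0.3937], [0.484, -0.387]] -11.593390045988496
```

Run:
```python
from h import *
import pickle
st,c=pickle.load(open("w14.pkl","rb"))
for zz in (.143,.145):
    e=onplane(c,[[277,145],[363.5,145],[283,340],[359,340]],st["tcp_pos"][2]-zz,st)
    print(((e-st["tcp_pos"])@q2R(st["eef_rot"])).round(4).tolist())
P=cloud(c,st);print(st["tcp_pos"][2]-P[200,300:340:10,2],st["tcp_pos"][2]-P[160:340:30,320,2])
tgt(st,[.5113,-.335,.26],-1.771)
```

```text
[[0.0558, -0.0127, 0.1431], [0.0558, 0.0153, 0.1431], [-0.0189, -0.013, 0.143], [-0.0189, 0.0162, 0.143]]
[[0.0556, -0.0129, 0.1451], [0.0556, 0.0155, 0.1451], [-0.0205, -0.0132, 0.145], [-0.0205, 0.0164, 0.145]]
[0.14609321 0.14727915 0.14651442 0.14747548] [0.14653903 0.14738761 0.14700865 0.14708331 0.14652891 0.14739053]
shift [ 8.47 -1.07 12.11] rot [-0.0004 -0.0016  0.0225] rows 3.0
J6~ 4.33
```

Call:
jog_arm(motion=[[[0.1,8.4,-1.2,3,0,-0.002,0.022],[0.1,8.4,-1.2,7,0,-0.002,0.022],[0.1,8.4,-1.2,11,0,-0.002,0.022],[0.1,8.4,-1.2,15,0,-0.002,0.022],[0.1,8.4,-1.2,15,0,-0.002,0.022]]])

```text
time_s: 14.25
tcp_pos: [0.5125, -0.3321, 0.2254]
eef_rot: [-0.0, -0.634, 0.774, 0.005]
force: [-0.9, -0.2, -2.9]
width: 0.344
```

```bash
python3 cap.py w15;python3 - <<'E'
from h import *
import pickle
st,c=pickle.load(open("w15.pkl","rb"))
tgt(st,[.5122,-.3347,.189],-1.771)
E
```

```text
14.25 [ 0.5125 -0.3321  0.2254] psi -1.7694 w 0.344 F [-0.9 -0.2 -2.9]
shift [ 0.28 -0.05  3.64] rot [0.0085 0.0059 0.0016] rows 1.0
J6~ 4.33
```

View pics/w15.png

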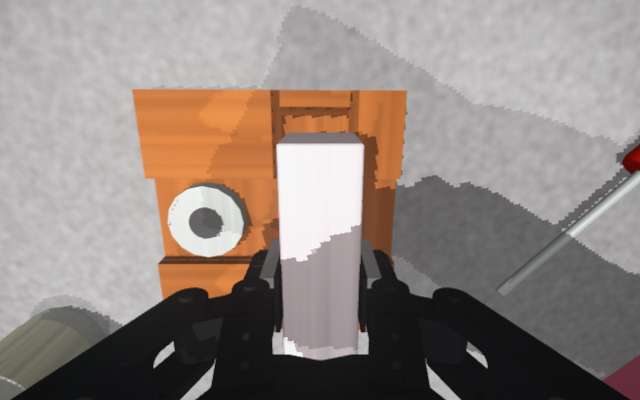

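Run:
```python
from h import *
import pickle
st,c=pickle.load(open("w15.pkl","rb"))
cv2.imwrite("pics/w15z.png",cv2.resize(c["image"][80:160,240:420],None,fx=4,fy=4,interpolation=cv2.INTER_CUBIC))
P=cloud(c,st)
X=np.array([.980,-.199]);Y=np.array([.199,.980])
e=onplane(c,[[277,146],[364,146]],st["tcp_pos"][2]-.145,st)[:,:2]; print("bar end x',y'",(e@X).round(4),(e@Y).round(4))
e=onplane(c,[[272,100],[358,100],[187,190]],.018,st)[:,:2]; print("mouth",(e@X).round(4),(e@Y).round(4))
e=onplane(c,[[205,222]],.018,st)[:,:2]; print("disc",e@X,e@Y)
```

```text
bar end x',y' [0.5801 0.5516] [-0.2779 -0.278 ]
mouth [0.5891 0.5469 0.6357] [-0.2912 -0.2913 -0.2454]
disc [0.62796419] [-0.22727432]
```

View pics/w15z.png

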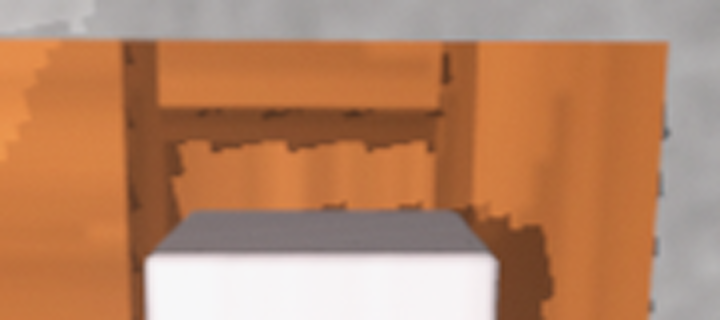

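Call:
jog_arm(motion=[[[0.1,0.3,-0.05,0,0.0085,0.006,0],[0.1,0.3,-0.05,1,0.0085,0.006,0],[0.1,0.3,-0.05,2,0.0085,0.006,0],[0.1,0.3,-0.05,3,0.0085,0.006,0]]])

```text
time_s: 14.7
tcp_pos: [0.5134, -0.3354, 0.1994]
eef_rot: [0.001, -0.634, 0.773, -0.003]
force: [-0.0, 0.0, -2.6]
width: 0.339
```

Run:
```python
from h import *
from station import readout
s=readout.state();print(s["tcp_pos"],s["force"])
tgt(s,[.5122,-.3347,.189],-1.771)
```

```text
[ 0.51340681 -0.33537571  0.19941804] [-0.0266707   0.01789961 -2.62431457]
shift [-0.05  0.14  1.04] rot [-0.0056 -0.0032  0.0024] rows 1.0
J6~ 4.33
```

Call:
jog_arm(motion=[[[0.1,0,0.1,0.3,-0.005,-0.003,0],[0.1,0,0.1,0.7,-0.005,-0.003,0],[0.1,0,0.1,1.0,-0.005,-0.003,0],[0.1,0,0.1,1.1,-0.005,-0.003,0]]])

```text
time_s: 15.1
tcp_pos: [0.5125, -0.3353, 0.189]
eef_rot: [0.0, -0.634, 0.773, -0.001]
force: [-5.0, 3.8, 12.2]
width: 0.34
```

Call:
jog_arm(motion=[[[0.1,0,0,0,0,0,0]]])

```text
time_s: 15.2
tcp_pos: [0.5125, -0.3353, 0.1893]
eef_rot: [0.0, -0.634, 0.773, -0.001]
force: [-0.3, 0.1, -2.5]
width: 0.344
```

```bash
python3 cap.py w16
python3 - <<'E'
from h import *
from station import readout
s=readout.state();print(s["tcp_pos"],s["force"])
tgt(s,[.5122,-.3347,.189],-1.771)
E
```

```text
15.2 [ 0.5125 -0.3353  0.1893] psi -1.7687 w 0.344 F [-0.3  0.1 -2.5]
[ 0.51253727 -0.3353299   0.18932493] [ 0.21127796 -0.85856033 -3.38495846]
shift [-0.06  0.05  0.03] rot [-0.0016 -0.0008  0.0023] rows 1.0
J6~ 4.33
```

View pics/w16.png

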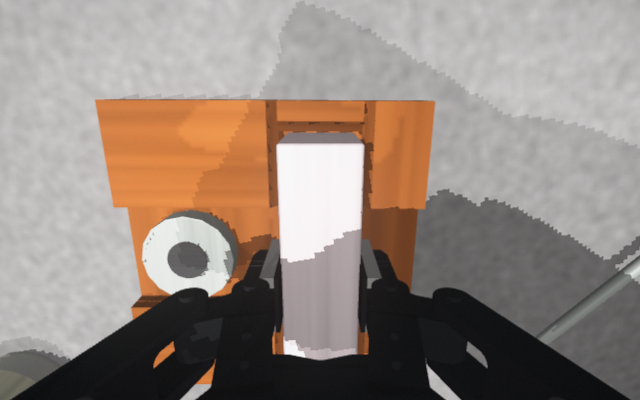

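Call:
jog_arm(motion=[[[0.1,0,0,0.1,0,0,0],[0.1,0,0,0.1,0,0,0],[0.47,0,0,0.1,0,0,0],[0.47,0,0,0.1,0,0,0],[0.47,0,0,-1,0,0,0]]])

```text
time_s: 15.75
tcp_pos: [0.5123, -0.3351, 0.1985]
eef_rot: [0.0, -0.634, 0.774, 0.0]
force: [-0.9, 0.3, -0.3]
width: 0.472
```

Call:
jog_arm(motion=[[[0.47,0,0,-4,0,0,0],[0.5,0,0,-9,0,0,0],[0.7,-2,0,-13,0,0,0]]])

```text
time_s: 16.05
tcp_pos: [0.5159, -0.3169, 0.3316]
eef_rot: [0.0, -0.633, 0.774, -0.001]
force: [1.1, 0.1, 0.9]
width: 0.654
```

```bash
python3 cap.py w17
```

```text
16.05 [ 0.5159 -0.3169  0.3316] psi -1.7709 w 0.654 F [1.1 0.1 0.9]
```

View pics/w17.png

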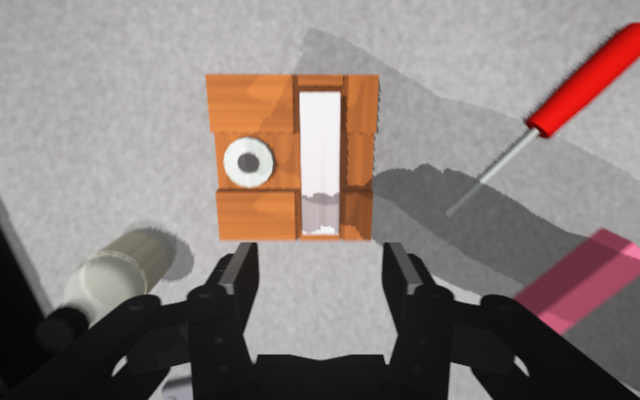

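Run:
```python
from h import *
import pickle
st,c=pickle.load(open("w17.pkl","rb"))
topface(c,st,(320,150),.044)
P=cloud(c,st);print("ends z",P[98:108:3,320,2].round(4),P[222:232:3,320,2].round(4),"sides",P[160,303:338:6,2].round(4))
print("case top",P[210,250,2],P[110,250,2])
tgt(st,[.4535,.1685,.30],.129-np.pi)
```

```text
z 0.042 rect [ 0.5109 -0.3374] [0.1081 0.0296] 78.74
ends z [0.042  0.0419 0.0407 0.0429] [0.0435 0.0426 0.0429 0.0408] sides [0.042  0.0419 0.042  0.041  0.0412 0.0424]
case top 0.016100013825589288 0.015448891850029012
shift [-46.33  15.77   3.08] rot [-2.0000e-03 -1.0000e-04  1.2417e+00] rows 10.0
J6~ 6.51
```

Call:
jog_arm(motion=[[[0.8,-46.3,11,0,0,0,1.24],[0.8,-46.3,11,0,0,0,1.24],[0.8,-46.3,11,0,0,0,1.24],[0.8,-46.3,11,0,0,0,1.24],[0.8,-46.3,11,0,0,0,1.24]]])

```text
time_s: 16.6
tcp_pos: [0.5081, -0.074, 0.333]
eef_rot: [0.003, -0.318, 0.948, -0.002]
force: [1.3, -0.2, 0.4]
width: 0.798
```

Run:
```python
from h import *
from station import readout
s=readout.state();
tgt(s,[.50,.175,.33],.129-np.pi)
```

```text
shift [-14.37  20.34   0.24] rot [-0.0044  0.0055  0.5186] rows 5.0
J6~ 6.49
```

Call:
jog_arm(motion=[[[0.8,-14.4,20.3,0.2,0,0,0.52],[0.8,-14.4,20.3,0.2,0,0,0.52],[0.8,-14.4,20.3,0.2,0,0,0.52],[0.8,-14.4,20.3,0.2,0,0,0.52],[0.8,-14.4,20.3,0.2,0,0,0.52]]])

```text
time_s: 17.1
tcp_pos: [0.5007, 0.158, 0.3313]
eef_rot: [0.004, -0.061, 0.998, -0.001]
force: [1.3, 0.2, -0.1]
width: 0.803
```

Call:
jog_arm(motion=[[[0.8,0,0,0,0,0,0]]])

```text
time_s: 17.2
tcp_pos: [0.4999, 0.1627, 0.3318]
eef_rot: [0.004, -0.064, 0.998, -0.0]
force: [0.4, -0.2, -0.1]
width: 0.801
```

```bash
python3 cap.py w18
```

```text
17.2 [0.4999 0.1627 0.3318] psi -3.0132 w 0.801 F [ 0.4 -0.2 -0.1]
```

View pics/w18.png

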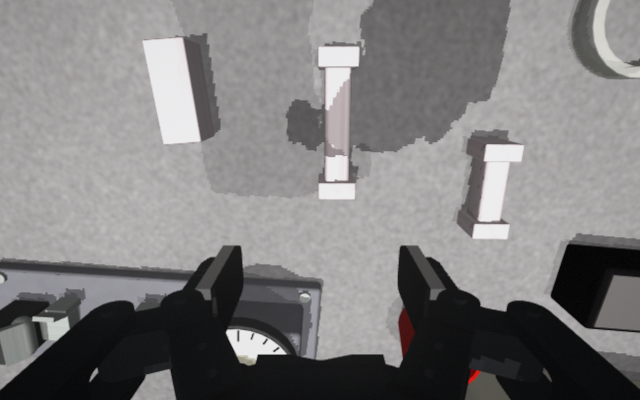

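Run:
```python
from h import *
import pickle
st,c=pickle.load(open("w18.pkl","rb"))
cv2.imwrite("pics/w18z.png",cv2.resize(c["image"][35:210,290:390],None,fx=3.4,fy=3.4,interpolation=cv2.INTER_CUBIC))
P=cloud(c,st);z=P[...,2]
print(z[55,340],z[190,337],z[120,337])
m=(abs(z-.034)<.0028).astype(np.uint8);m[:, :300]=0;m[:,375:]=0;m[205:]=0
n,l,s,ce=cv2.connectedComponentsWithStats(m)
pts=[]
for i in range(1,n):
    if s[i,4]>150:
        cn=max(cv2.findContours((l==i).astype(np.uint8),0,1)[0],key=len)[:,0];w=onplane(c,cn,.036,st)[:,:2].astype(np.float32);pts.append(w);print(s[i],cv2.minAreaRect(w))
if pts: print(cv2.minAreaRect(np.vstack(pts)))
m=(abs(z-.029)<.0025).astype(np.uint8);m[:, :300]=0;m[:,375:]=0;m[205:]=0
cn=max(cv2.findContours(m,0,1)[0],key=len)[:,0];print("waist",cv2.minAreaRect(onplane(c,cn,.031,st)[:,:2].astype(np.float32)))
```

```text
0.03466607198384297 0.034014015486194926 0.02824608370990106
[319  46  41  22 856] ((0.40265822410583496, 0.16366028785705566), (0.013974032364785671, 0.028783321380615234), 7.335461616516113)
[319 181  37  18 627] ((0.5006940364837646, 0.17629055678844452), (0.014113001525402069, 0.02893136814236641), 7.395732402801514)
((0.45171618461608887, 0.1699916273355484), (0.11290391534566879, 0.028931351378560066), 7.3359694480896)
waist ((0.4524475932121277, 0.16839410364627838), (0.08706467598676682, 0.028277022764086723), 9.078935623168945)
```

View pics/w18z.png

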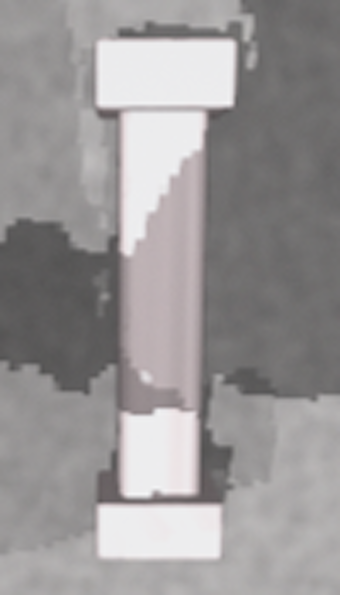

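Run:
```python
from h import *
from station import readout
s=readout.state();
tgt(s,[.4522,.1693,.18],.128-np.pi)
```

```text
shift [ 4.77  1.48 15.15] rot [-0.0025  0.0084 -0.0004] rows 4.0
J6~ 6.51
```

Call:
jog_arm(motion=[[[0.8,4.7,1.4,3,0,0.008,0],[0.8,4.7,1.4,7,0,0.008,0],[0.8,4.7,1.4,11,0,0.008,0],[0.8,4.7,1.4,13,0,0.008,0],[0.8,4.7,1.4,13,0,0.008,0]]])

```text
time_s: 17.75
tcp_pos: [0.4521, 0.1674, 0.1995]
eef_rot: [-0.002, -0.063, 0.998, -0.002]
force: [-0.0, -0.4, 0.8]
width: 0.802
```

```bash
python3 cap.py w19
python3 - <<'E'
from h import *
from station import readout
s=readout.state();
tgt(s,[.4522,.1693,.18],.128-np.pi)
E
```

```text
17.75 [0.4521 0.1674 0.1995] psi -3.0152 w 0.802 F [-0.  -0.4  0.8]
shift [0.04 0.18 2.12] rot [-0.0028 -0.0015 -0.0016] rows 1.0
J6~ 6.51
```

View pics/w19.png

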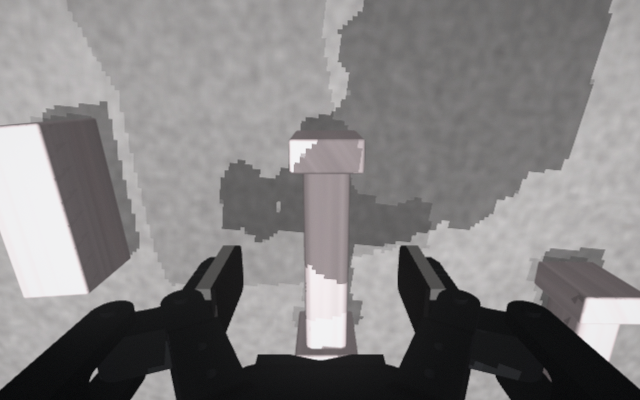

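Run:
```python
from h import *
import pickle
st,c=pickle.load(open("w19.pkl","rb"))
e=onplane(c,[[290,140],[364.5,140],[289.5,172],[364.5,172]],.036,st)
print(((e-st["tcp_pos"])@q2R(st["eef_rot"])).round(4).tolist())
```

```text
[[0.056, -0.0111, 0.1638], [0.056, 0.0173, 0.1637], [0.0435, -0.0116, 0.1637], [0.0435, 0.0177, 0.1636]]
```

Call:
jog_arm(motion=[[[0.8,0,0.2,1,-0.003,0,0],[0.8,0,0.2,2,-0.003,0,0],[0.5,0,0.2,2.1,-0.003,0,0],[0.2,0,0.2,2.1,-0.003,0,0],[0.1,0,0.2,2.1,-0.003,0,0]]], squeeze=60)

```text
time_s: 18.3
tcp_pos: [0.4527, 0.1696, 0.1805]
eef_rot: [-0.001, -0.063, 0.998, 0.0]
force: [0.8, -1.1, 0.5]
width: 0.293
```

Call:
jog_arm(motion=[[[0,0,0,0,0,0,0],[0,0,0,0,0,0,0],[0,0,0,0,0,0,0],[0,0,0,0,0,0,0]]])

```text
time_s: 18.7
tcp_pos: [0.4528, 0.1697, 0.1808]
eef_rot: [-0.0, -0.063, 0.998, 0.0]
force: [-0.6, -0.7, 4.4]
width: 0.222
```

Call:
jog_arm(motion=[[[0,0,0,-4,0,0,0],[0,0,0,-9,0,0,0],[0,0,0,-14,0,0,-0.1],[0,0,0,-18,0,0,-0.25]]])

```text
time_s: 19.1
tcp_pos: [0.4526, 0.1696, 0.3634]
eef_rot: [0.0, -0.189, 0.982, 0.0]
force: [0.5, 1.3, -3.9]
width: 0.224
```

Run:
```python
from h import *
from station import readout
s=readout.state();print(s["force"])
tgt(s,[.668,-.017,.36],1.627-np.pi)
```

```text
[ 0.4820183   1.32439616 -3.93422798]
shift [-13.06 -25.33   0.34] rot [-4.0000e-04  8.0000e-04 -1.2461e+00] rows 9.0
J6~ 4.63
```

Call:
jog_arm(motion=[[[0,-13,-25.3,0.3,0,0,-1.246],[0,-13,-25.3,0.3,0,0,-1.246],[0,-13,-25.3,0.3,0,0,-1.246],[0,-13,-25.3,0.3,0,0,-1.246],[0,-13,-25.3,0.3,0,0,-1.246]]])

```text
time_s: 19.6
tcp_pos: [0.6414, 0.0051, 0.3599]
eef_rot: [-0.0, -0.534, 0.845, 0.0]
force: [0.5, 0.5, -2.9]
width: 0.224
```

Run:
```python
from h import *
from station import readout
s=readout.state();print(s["force"])
tgt(s,[.668,-.017,.36],1.627-np.pi)
```

```text
[ 0.49542308  0.45567852 -2.88013974]
shift [ 0.86 -3.35 -0.01] rot [ 6.000e-04  2.000e-04 -4.993e-01] rows 4.0
J6~ 4.63
```

Call:
jog_arm(motion=[[[0,0.9,-3.35,0,0,0,-0.5],[0,0.9,-3.35,0,0,0,-0.5],[0,0.9,-3.35,3,0,0,-0.5],[0,0.9,-3.35,7,0,0,-0.5],[0,0.9,-3.35,8.5,0,0,-0.5]]])

```text
time_s: 20.1
tcp_pos: [0.6668, -0.0174, 0.2702]
eef_rot: [0.002, 0.728, -0.686, -0.003]
force: [-1.2, 0.1, -2.1]
width: 0.22
```

Call:
jog_arm(motion=[[[0,0,0,0,0,0,0]]])

```text
time_s: 20.2
tcp_pos: [0.6662, -0.0174, 0.2672]
eef_rot: [0.003, 0.727, -0.686, -0.005]
force: [-0.5, -1.1, -1.9]
width: 0.221
```

```bash
python3 cap.py w20
python3 - <<'E'
from h import *
import pickle
st,c=pickle.load(open("w20.pkl","rb"))
tgt(st,[.668,-.017,.25],1.627-np.pi)
E
```

```text
20.2 [ 0.6662 -0.0174  0.2672] psi -1.5123 w 0.221 F [-0.5 -1.1 -1.9]
shift [-0.03 -0.2   1.71] rot [0.0117 0.0027 0.0024] rows 1.0
J6~ 4.63
```

View pics/w20.png

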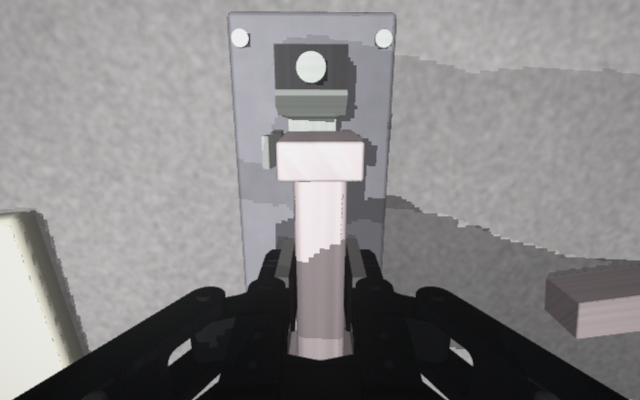

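Call:
jog_arm(motion=[[[0,0,-0.2,0.5,0.012,0.003,0],[0,0,-0.2,1.4,0.012,0.003,0],[0,0,-0.2,1.7,0.012,0.003,0]]])

```text
time_s: 20.55
tcp_pos: [0.6681, -0.0172, 0.2506]
eef_rot: [-0.0, 0.728, -0.686, 0.0]
force: [0.5, 0.3, -2.8]
width: 0.216
```

```bash
python3 cap.py w21
python3 - <<'E'
from h import *
import pickle
st,c=pickle.load(open("w21.pkl","rb"))
tgt(st,[.668,-.017,.211],1.627-np.pi)
cv2.imwrite("pics/w21z.png",cv2.resize(c["image"][0:200,220:420],None,fx=3,fy=3,interpolation=cv2.INTER_CUBIC))
E
```

```text
20.55 [ 0.6681 -0.0172  0.2506] psi -1.5121 w 0.216 F [ 0.5  0.3 -2.8]
shift [-0.03  0.01  3.96] rot [-0.001  -0.0004  0.0025] rows 1.0
J6~ 4.63
```

View pics/w21z.png

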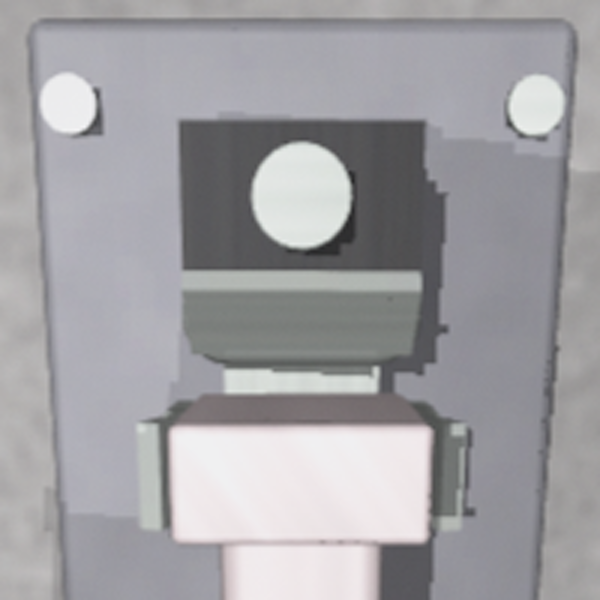

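Run:
```python
from h import *
import pickle
st,c=pickle.load(open("w21.pkl","rb"))
g=lambda uv,z: onplane(c,(np.atleast_2d(uv)+.5)/3-.5+np.array([220.,0]),z,st)[:,:2]
Y=np.array([-.056,.9984]);n=np.array([.668,-.019])
z=st["tcp_pos"][2]
for nm,uv,zz in (("sp end bottom",[302,395],z-.181),("sp end top",[302,428],z-.145),("tail lip",[302,360],.046),("leadin top",[302,291],.060),("block back",[302,121],.060),("plate end",[302,20],.016)):
    print(nm,((g(uv,zz)[0]-n)@Y).round(4))
```

```text
sp end bottom -0.0544
sp end top -0.0544
tail lip -0.0577
leadin top -0.0687
block back -0.0918
plate end -0.1145
```

Call:
jog_arm(motion=[[[0,0,0,1,0,0,0],[0,0,0,2,0,0,0],[0,0,0,2.7,0,0,0],[0,0,0,3.3,0,0,0],[0,0,0,3.7,0,0,0]]])

```text
time_s: 21.1
tcp_pos: [0.668, -0.018, 0.2123]
eef_rot: [0.001, 0.727, -0.686, 0.001]
force: [0.1, -6.1, -0.7]
width: 0.223
```

Call:
jog_arm(motion=[[[0,0,0,0.2,0,0,0],[0,0,0,0.3,0,0,0]]])

```text
time_s: 21.3
tcp_pos: [0.668, -0.0184, 0.2108]
eef_rot: [0.0, 0.727, -0.687, 0.002]
force: [-6.9, -2.3, 21.7]
width: 0.22
```

```bash
python3 cap.py w22
python3 - <<'E'
from h import *
from station import readout
tgt(readout.state(),[.668,-.017,.211],1.627-np.pi)
E
```

```text
21.3 [ 0.668  -0.0184  0.2108] psi -1.5134 w 0.22 F [-6.9 -2.3 21.7]
shift [-0.13 -0.02 -0.02] rot [-0.0016 -0.003   0.0013] rows 1.0
J6~ 4.63
```

View pics/w22.png

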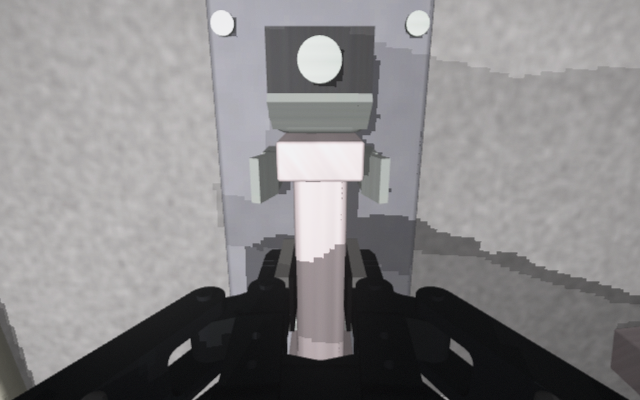

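Seated on the rests (21.7 N down, z = .2108 as expected). Release and rise.

Call:
jog_arm(motion=[[[0.3,0,0,0,0,0,0],[0.6,0,0,0,0,0,0],[0.7,0,0,0,0,0,0],[0.75,0,0,-2,0,0,0],[0.75,0,0,-7,0,0,0]]])

```text
time_s: 21.85
tcp_pos: [0.6669, -0.018, 0.2766]
eef_rot: [0.003, 0.727, -0.686, -0.002]
force: [1.4, -0.6, -0.3]
width: 0.751
```

```bash
python3 cap.py w23
python3 - <<'E'
from h import *
import pickle
from station import readout
st,c=pickle.load(open("w23.pkl","rb"))
P=cloud(c,st);print(P[150:300:10,320,2].round(4))
tgt(st,[.668,.19,.36],1.627-np.pi)
E
```

```text
21.85 [ 0.6669 -0.018   0.2766] psi -1.5133 w 0.751 F [ 1.4 -0.6 -0.3]
[0.0593 0.0592 0.06   0.0586 0.0591 0.0584 0.0604 0.0589 0.0584 0.0581
 0.0591 0.0578 0.0586 0.0587 0.0589]
shift [-20.75  -1.24  -8.37] rot [ 0.0072 -0.001   0.0013] rows 5.0
J6~ 4.93
```

View pics/w23.png

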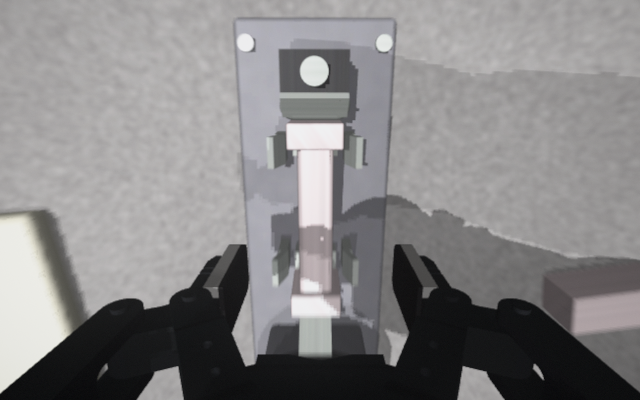

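Call:
jog_arm(motion=[[[0.75,0,-0.5,-5,0,0,0],[0.75,-5,-0.8,-8,0,0,0],[0.75,-10,-0.8,-8,0,0,0],[0.75,-15,-0.8,-8,0,0,0],[0.75,-18.5,-0.8,-8,0,0,0]]])

```text
time_s: 22.4
tcp_pos: [0.6649, 0.1694, 0.3681]
eef_rot: [-0.002, 0.727, -0.686, 0.004]
force: [0.7, -1.0, -0.1]
width: 0.751
```

Call:
jog_arm(motion=[[[0.75,-0.5,0,0,0,0,0],[0.75,-0.5,0,0,0,0,0]]])

```text
time_s: 22.6
tcp_pos: [0.6644, 0.1762, 0.3677]
eef_rot: [-0.002, 0.728, -0.685, 0.004]
force: [-0.8, 0.0, 0.2]
width: 0.75
```

```bash
python3 cap.py w24
python3 - <<'E'
import cv2
im=cv2.imread("pics/w24.png");cv2.imwrite("pics/w24z.png",cv2.resize(im[30:230,220:420],None,fx=3,fy=3,interpolation=cv2.INTER_CUBIC))
from station import cams
c=cams.capture("top");cv2.imwrite("pics/top2.png",c["image"])
E
```

```text
22.6 [0.6644 0.1762 0.3677] psi -1.5103 w 0.75 F [-0.8  0.   0.2]
```

View pics/w24.png

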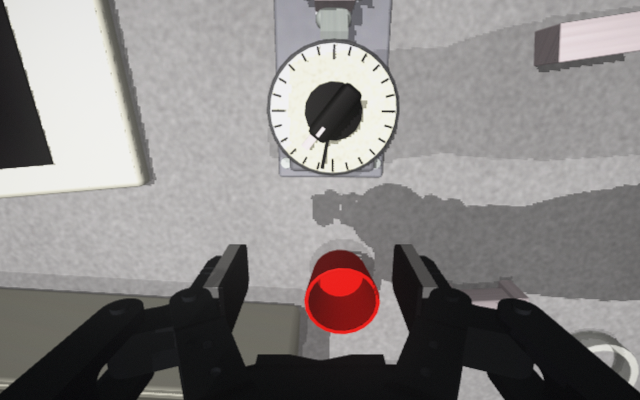

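View pics/w24z.png

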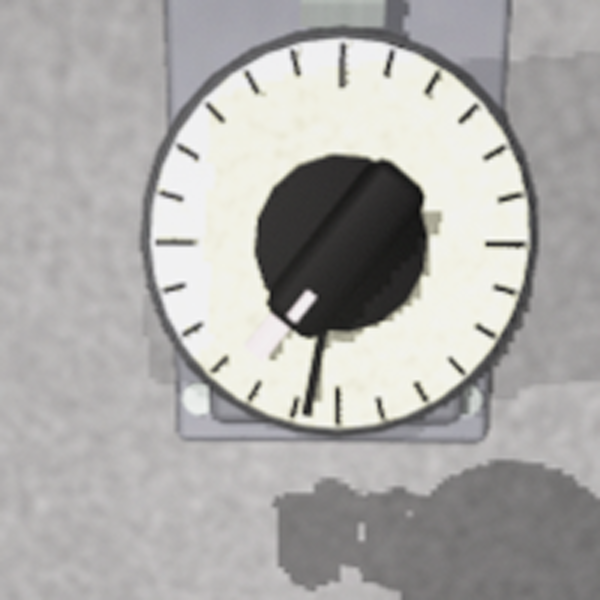

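View pics/top2.png

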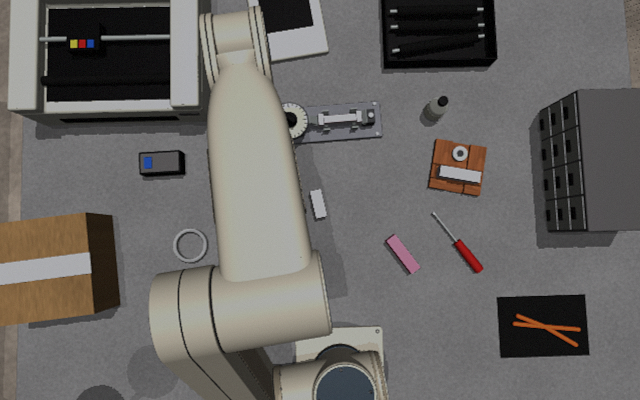

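Run:
```python
from h import *
import pickle
st,c=pickle.load(open("w24.pkl","rb"))
g=lambda uv,z: onplane(c,(np.atleast_2d(uv)+.5)/3-.5+np.array([220.,30]),z,st)[:,:2]
q=g([[155,242],[527,244],[342,42],[338,425]],.075);cen=q.mean(0);print(cen)
cen=np.array([.6598,.1150])
for uv,z in (([307,412],.076),([302,306],.117),([264,341],.088)):
    d=g(uv,z)[0]-cen;print(np.arctan2(d[1],d[0])-YC,np.linalg.norm(d))
n=g([[321,337],[307,412]],.076);d=n[1]-n[0];print("needle dir",np.arctan2(d[1],d[0])-YC)
l=g([[293,317],[311,296]],.117);d=l[0]-l[1];print("line dir",np.arctan2(d[1],d[0])-YC)
from station import job_done
print(job_done())
```

```text
[0.6596806  0.11473391]
1.386340606934101 0.04266748162088347
0.8896369469652627 0.014194103978557328
0.883252845410791 0.028759462461678233
needle dir 1.3952819861228332
line dir 0.8612289959702366
the job is handed in; nothing more can be done
None
```

The job is done and handed in at about 23 s of the 72 s allowed. The long spacer is in the comparator, the master is back in its case, and the knob is as I zeroed it. `job_done` gives no verdict, so what follows rests on my own measurements.

- **Zeroing:** I set the master on the rests between the tail stop and the plunger. I then turned the knob until its mark read about 0.90 rad, against 0.89 to 0.895 rad for the needle, so they agree to about 0.01 rad.
- **Master in its case:** it lies flat in the long pocket. Its top measured 42 mm, or 44 mm once the depth reading's 2 mm low bias is allowed for, which is the height of a seated master.
- **Spacer in the comparator:** it is on the rests with its end against the tail stop. The waist top reads 61 mm after the same correction, as it should, and is level.
- **Difference shown:** the needle now reads about 1.39 rad and the mark about 0.88 to 0.90 rad, a difference of about 0.5 rad. That matches the 5 mm extra length.

One reading disagreed slightly in the final view: the short line on the knob's top gave 0.86 rad. It is a very short line to measure from, and the mark's position points to the knob not having moved.

I moved none of the other things on the bench. The gripper was open and clear of everything at hand-in.

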